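# Stack two torch assemblies in their glue fixtures

## Robot

A 7-joint arm with a two-finger parallel gripper is mounted at the origin on a cart in front of the work surface, level with it; the furniture and walls round the work are solid. World frame = base frame: x ahead of the robot, y to its left, z up, the work surface at z = 0. Lengths are in m, angles in degrees, forces in N, time in s.
With the tool pointing down it reaches from about 0.4 to 0.875 m from the base axis. Payload 6.5 kg.
Tool frame: the origin (TCP) lies midway between the tips of the shut fingers; the grasp point (between the pads) lies 19 mm behind it; z points along the fingers, y is the line along which they close (so a half turn about z gives the same grasp; the last joint's range is limited). The gripper opens to 88 mm and grips with 3 to 60 N. Pads are 18 mm wide; open, the fingers measure 123 mm over their backs; the gripper's body (75 mm by 187 mm) begins 45 mm behind the grasp point.
Start: joints at [-67.792, 30.733, -0.252, 88.115, 0.149, 61.152, -4.079], TCP at [0.285, 0.584, 0.239] pointing down, gripper open.
Joint ranges: [-154.64, 154.64], [-21.42, 123.67], [-72.66, 72.17], [13.99, 137.28], [-74.86, 254.86], [10.95, 109.41], [-158.01, 158.01]. Speed limits (degrees/s): [136.94, 136.94, 180, 180, 180, 180, 180].

## Interface

Orientations are given as [roll, pitch, yaw] about the fixed x, y, z axes, in that order (R = Rz(yaw) Ry(pitch) Rx(roll)).
In Python, from workcell import arm gives the robot as it stands. The module is installed in compiled form; this text tells all that it offers.
- The arm moves only by the shell command python3 -m pendant 'ROWS' [FORCE]. ROWS is JSON, a list of rows, each an object of numbers: "dx", "dy", "dz": the shift along the tool's x, y, z in cm; "rx", "ry", "rz": the turn, a rotation vector about the tool's x, y, z in degrees; "jaw": the finger opening in cm, from 0 to 8.81. A call has 1 to 5 rows; each row shifts and turns the commanded pose from where the row before left it, along the tool's axes as they then stand; what a row does not reach is not made up. A row lasts 1/12 s, in which the tool goes at most 41.7 mm and 7.16 degrees, less where a joint would pass 70% of its speed; a pose out of reach is approached as far as the arm can. A call is refused whole if a number of a shift passes 4.17 or a number of a turn 7.16, either way. A call with a gripper value outside its range is refused whole. The fingers move at their own pace and stop on an object; FORCE is the grip in N (left out, the last holds). Time passes only in rows, so rows that do not move let the fingers close. It gives the time, the measured TCP pose, the force, the opening and the grip force at its end, in the units of the state.
- arm.get_obs(): the state, without advancing time (a new reading comes with each control period).
- arm.read_camera(name): name is "scene" or "top" or "wrist"; returns the picture (384x512x3 uint8, red, green, blue); there is no depth.
- arm.camera_info(name): a dict with "fx", "fy", "cx", "cy" (pixels), "cam_to_world" (4x4, takes a point from camera to world coordinates). Camera axes: x right, y down, z forward; pixel columns grow to the right and rows downward; lengths in m; the calibration is good to about 2 mm. A picture is of the moment at which its call begins: read the wrist's pose just before it. camera_info takes no time and is no camera call; for the wrist camera it gives the pose at the moment of the call.
- arm.sign_off(): hands the job in; it is judged then, once.
The state is a dict: "time": time; "joint_pos": joint angles; "dq": joint speeds; "joint_efforts": joint torques, N m; "tcp_pos": TCP position; "tool_rot": TCP orientation; "ft_force": force on the tool from outside, world axes, zero at the start; "moment": the same for the moment, N m; "opening": finger opening in m; "grip_force": force on a finger pad.
Only numpy, scipy, OpenCV 4.12 (cv2) and the standard library are available. Lean on these libraries where they do the work, as an engineer would, in place of code of your own. Each camera call takes 0.05 s, during which the arm holds its last target. There are 200 camera calls.

## Task

Set up the two torch assemblies for gluing. In the blue fixture stand the slim torch body upright in the bore, lay the black rubber ring centred on its top end, and stand the small torch head centred on the ring; in the yellow fixture stand the large torch head in the bore and set the white flange from the front of the bench, stem up, centred on its rim. Both heads keep their open end up, everything is left standing by itself, and the battery pack, the glue bottle and the lamp tube lying on its side stay where they are.

Things in the scene. Friction and masses are not known exactly. Their poses are not given: they have to be found in the camera images.
- blue_fixture: blue square block, 70 x 70 mm, 18 mm tall, fixed to the bench, with a steel screw head in each corner of its top and a round blind bore 41 mm wide and 12 mm deep in the middle (mouth chamfered 2 mm, bore floor 6 mm above the bench). Origin: centre of the underside, on the bench, under the bore's middle; z up. It takes the slim body (4.5 mm of play all round).
- yellow_fixture: yellow square block, 70 x 70 mm, 18 mm tall, fixed to the bench, with a steel screw head in each corner of its top and a round blind bore 50 mm wide and 12 mm deep in the middle (mouth chamfered 2 mm, bore floor 6 mm above the bench). Origin: centre of the underside, on the bench, under the bore's middle; z up. It takes the large head (4.5 mm of play all round).
- slim_body: slim black torch body, a tube 32 mm in diameter and 98 mm tall, standing upright, rim about 7 mm wide at the open top end. Origin: centre of the underside; z along the tube, up. About 0.17 kg. Grasp across the tube.
- seal_ring: black rubber ring lying flat, 34 mm outer diameter, about 22 mm bore, 8 mm tall, about 12 g. Origin: centre of the underside; z up. Grasp across the outside.
- small_head: small black torch head, a short cup 34 mm in diameter and 34 mm tall, standing with its open end up (the closed flat end is below). Origin: centre of the underside; z up. About 45 g. Grasp across the outside.
- large_head: large black torch head, a cup 41 mm in diameter and 49 mm tall, standing with its open end up (the closed flat end is below; the opening is about 24 mm wide). Origin: centre of the underside; z up. About 45 g. Grasp across the outside.
- flange: white flange, standing stem up: foot 48 mm in diameter and 13 mm tall, then a neck 24 mm in diameter up to 25 mm, then a stem 20 mm in diameter up to 41 mm. Origin: centre of the underside; z up. About 30 g. Grasp the top 15 mm of the stem or across the foot. It is on the open front of the bench; a like one far back on the right, beyond the divided tray, is not meant.
- battery: bystander: blue battery pack with a red lead, 50 x 62 x 84 mm, standing. Origin: middle of the underside; z up. Leave it alone.
- glue: bystander: red glue bottle with a white nozzle, 29 x 43 x 118 mm, standing. Origin: middle of the underside; z up. Leave it alone.
- lamp_tube: bystander: short black lamp tube lying on its side, 25 mm in diameter, 42 mm long. Origin: middle of the underside; y along the tube, z up. Leave it alone.

How it is judged (in metres and radians):
At the end, for the whole second after the job is handed in: Blue bore: slim body on the floor, ring on it, small head on the ring, each centred within 8 mm. Yellow bore: large head on the floor within 8 mm, flange on its rim within 10 mm. All upright (0.08 rad), at proper height within 4 mm, at rest; bystanders within 20 mm (horizontal distance between slim_body and blue_fixture below 0.008 m and z of slim_body in the frame of blue_fixture between 0.002 and 0.01 m and angle between each of slim_body, seal_ring, small_head, large_head, flange's own z axis and vertical below 0.08 rad and linear speed of each of slim_body, seal_ring, small_head, large_head, flange below 0.02 m/s and horizontal distance between seal_ring and slim_body below 0.008 m and z of seal_ring in the frame of blue_fixture between 0.1 and 0.108 m and horizontal distance between small_head and seal_ring below 0.008 m and z of small_head in the frame of blue_fixture between 0.108 and 0.116 m and horizontal distance between large_head and yellow_fixture below 0.008 m and z of large_head in the frame of yellow_fixture between 0.002 and 0.01 m and horizontal distance between flange and large_head below 0.01 m and z of flange in the frame of yellow_fixture between 0.051 and 0.059 m); the robot touches nothing.
It fails at once if the battery pack is moved by more than 20 mm or tipped (distance of battery from where it was at the start of the episode above 0.02 m or angle between battery's own z axis and vertical above 0.3 rad).
It fails at once if the glue bottle is moved by more than 20 mm or tipped (distance of glue from where it was at the start of the episode above 0.02 m or angle between glue's own z axis and vertical above 0.3 rad).
It fails at once if the lamp tube is moved by more than 20 mm or tipped (distance of lamp_tube from where it was at the start of the episode above 0.02 m or angle between lamp_tube's own z axis and vertical above 0.3 rad).
It also fails if it takes over 138 s, if anything falls off the work surface, if the arm or the gripper's body presses on something with over 40 N, if the wrist force passes 120 N, or if a joint passes its speed limit or range.

## Working session

There is one attempt and no reset: what is moved stays moved. The work goes in short steps, Python scripts to look and compute and a shell command to move; the robot and the scene stay as the last step left them, time stands still between calls to the robot, and variables do not carry over. Pictures are saved under pics/ and viewed, at most 14 in all, crops included, and the job is handed in when it is done.

```bash
mkdir -p pics; cat > h.py <<'E'
import numpy as np,cv2,json
from workcell import arm
def snap(n,f):
    i=arm.camera_info(n); im=arm.read_camera(n)
    cv2.imwrite(f'pics/{f}.png',im[:,:,::-1]); np.savez(f'pics/{f}.npz',im=im,M=i['cam_to_world'],k=[i[a] for a in('fx','fy','cx','cy')])
    return im
def load(f):
    d=np.load(f'pics/{f}.npz'); return d['im'],d['M'],d['k']
def ray(f,u,v,z):
    _,M,k=load(f); d=M[:3,:3]@[(u-k[2])/k[0],(v-k[3])/k[1],1]; o=M[:3,3]
    return (o+d*(z-o[2])/d[2]).round(4)
def proj(f,p):
    _,M,k=load(f); c=M[:3,:3].T@(np.array(p)-M[:3,3]); return (k[0]*c[0]/c[2]+k[2],k[1]*c[1]/c[2]+k[3])
E
python3 - <<'E'
from h import *
for n in('scene','top','wrist'):
    snap(n,n+'0'); print(n,arm.camera_info(n))
o=arm.get_obs();print(o)
a=cv2.imread('pics/top0.png');cv2.imwrite('pics/top0b.png',cv2.resize(a,(800,600),interpolation=cv2.INTER_CUBIC))
a=cv2.imread('pics/scene0.png');cv2.imwrite('pics/scene0b.png',cv2.resize(a,(800,600),interpolation=cv2.INTER_CUBIC))
E
```

```text
scene {'fx': 431.0476242209281, 'fy': 431.0476242209281, 'cx': 256.844032182555, 'cy': 192.11540043180483, 'cam_to_world': array([[ 0.69686415, -0.31296112,  0.64531829, -0.30759873],
       [-0.71715214, -0.29333351,  0.6321774 , -0.90301251],
       [-0.00855346, -0.90333316, -0.42885434,  0.57071964],
       [ 0.        ,  0.        ,  0.        ,  1.        ]])}
top {'fx': 420.0400067192345, 'fy': 420.0400067192345, 'cx': 252.27617474048833, 'cy': 188.07061701079144, 'cam_to_world': array([[ 6.62680415e-04, -9.95342277e-01,  9.64018231e-02,
         3.88803371e-01],
       [-9.99999772e-01, -6.46891441e-04,  1.95036395e-04,
        -9.41289106e-02],
       [-1.31766455e-04, -9.64019304e-02, -9.95342479e-01,
         1.08151678e+00],
       [ 0.00000000e+00,  0.00000000e+00,  0.00000000e+00,
         1.00000000e+00]])}
wrist {'fx': 344.55778980523866, 'fy': 344.55778980523866, 'cx': 255.87921025283856, 'cy': 192.78319027321487, 'cam_to_world': array([[ 0.43796203,  0.85210712,  0.28653573,  0.20997097],
       [ 0.89898939, -0.41415768, -0.14244824,  0.62184204],
       [-0.00271019,  0.3199795 , -0.94742059,  0.3839273 ],
       [ 0.        ,  0.        ,  0.        ,  1.        ]])}
{'time': 0.15, 'joint_pos': array([-67.79118574,  30.76654844,  -0.25392894,  88.1547429 ,
         0.14924689,  61.15042511,  -4.07903647]), 'dq': array([-0.01052418, -0.09250933, -0.08833378, -0.19399432, -0.06077426,
        0.07460484,  0.11154776]), 'joint_efforts': array([ 1.91335865e-03, -5.71327794e+01,  9.92078483e-01, -2.51828420e+01,
       -5.60879661e-02,  1.51446025e-02,  7.46216324e-05]), 'tcp_pos': array([0.28477695, 0.5838085 , 0.23807155]), 'tool_rot': array([-1.79928846e+02,  5.81522168e-03,  1.54002520e+02]), 'ft_force': array([0.03113475, 0.28486742, 0.57049057]), 'moment': array([ 0.01103654,  0.01847572, -0.0196757 ]), 'grip_force': 0.0, 'opening': 0.08824489133331498}
```

View pics/top0b.png

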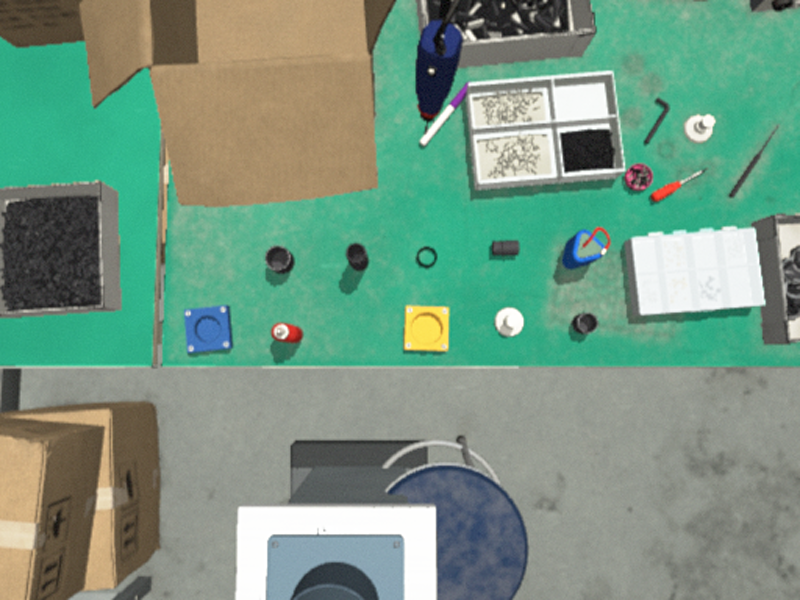

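View pics/scene0b.png

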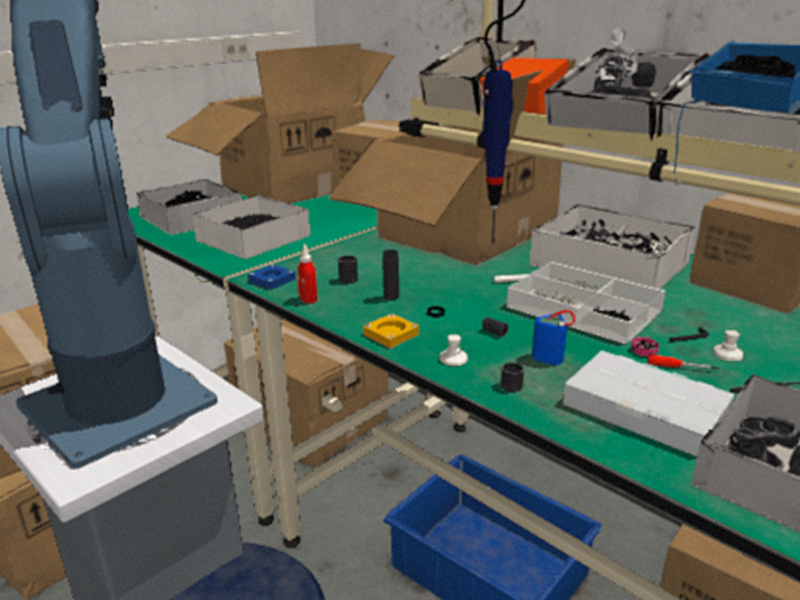

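The top view (800 px scale) shows the blue fixture at (208,328), glue (287,332), yellow fixture (427,328), flange (509,322) and small head (584,323). It also shows the large head at (279,258), slim body (357,255), ring (427,257), lamp tube (506,248) and battery (585,248).

```bash
python3 - <<'E'
from h import *
im,M,k=load('top0'); hsv=cv2.cvtColor(im,cv2.COLOR_RGB2HSV)
def comp(mask,c,r=26):
    m=np.zeros_like(mask); u,v=int(c[0]*.64),int(c[1]*.64); m[v-r:v+r,u-r:u+r]=mask[v-r:v+r,u-r:u+r]
    n,l,s,ce=cv2.connectedComponentsWithStats(m.astype(np.uint8)); j=1+np.argmax(s[1:,4]); return s[j],ce[j],(l==j)
H,S,V=[hsv[:,:,i].astype(int) for i in range(3)]
dark=V<75; blue=(H>100)&(H<125)&(S>120)&(V>80); yel=(H>15)&(H<35)&(S>120); white=(S<70)&(V>140); red=((H<8)|(H>172))&(S>120)
for n,c,m,z in [('blue',(208,328),blue,.018),('yellow',(427,328),yel,.018),('flange',(509,322),white,.013),('small',(584,323),dark,.034),('large',(279,258),dark,.049),('slim',(357,255),dark,.098),('ring',(427,257),dark,.008),('lamp',(506,248),dark,.012),('batt',(585,248),blue,.084),('glue',(287,332),red,.06)]:
    s,ce,l=comp(m,c)
    x,y,w,h=s[:4]; q=[ray('top0',*p,z)[:2] for p in [(x+w/2-.5,y+h/2-.5),(x-.5,y-.5),(x+w-.5,y+h-.5)]]
    print(n,s,ce.round(1),q[0],'size',(q[1]-q[2]).round(3))
    if n in('blue','yellow'):
        r=cv2.minAreaRect(np.argwhere(l)[:,::-1].astype(np.float32)); print(r,ray('top0',*r[0],z))
crop=im[140:225,105:405]; cv2.imwrite('pics/c1.png',cv2.resize(crop[:,:,::-1],(800,227),interpolation=cv2.INTER_CUBIC))
print(arm.get_obs()['time'])
E
```

```text
blue [118 196  30  30 718] [132.7 210.2] [0.4346 0.2092] size [0.076 0.078]
((132.74591064453125, 210.20494079589844), (27.703937530517578, 28.428224563598633), 84.80557250976562) [0.4353 0.2086 0.018 ]
yellow [259 196  28  29 732] [272.6 209.8] [ 0.4361 -0.1451] size [0.073 0.071]
((272.5, 210.0), (28.0, 27.0), 90.0) [ 0.4361 -0.1451  0.018 ]
flange [317 197  18  18 272] [325.5 205.4] [ 0.4478 -0.2803] size [0.046 0.045]
small [371 201  11  11  78] [376.6 205.5] [ 0.4455 -0.4027] size [0.027 0.027]
large [171 158  14  13 117] [177.1 163.4] [0.5487 0.0918] size [0.033 0.035]
slim [222 156  13  17 169] [228.1 164.3] [ 0.5412 -0.0365] size [0.041 0.031]
ring [267 165   8   6  11] [269.8 168.4] [ 0.5461 -0.1409] size [0.016 0.021]
lamp [315 155  16   9  56] [321.8 160.6] [ 0.5677 -0.2747] size [0.023 0.041]
batt [360 147  25  25 258] [368.6 161.5] [ 0.5558 -0.3815] size [0.061 0.058]
glue [181 207  12  12  93] [187.3 213.4] [0.428  0.0658] size [0.029 0.03 ]
0.15
```

View pics/c1.png

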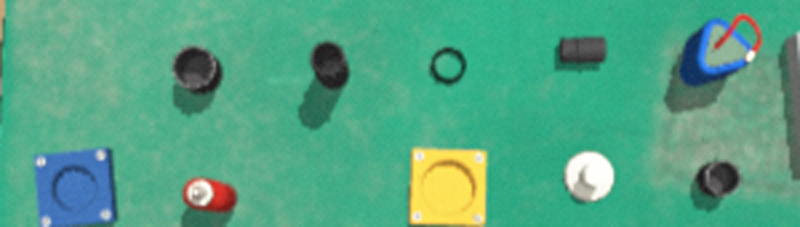

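Crop c1 shows all ten items clearly: ring at (448,65), slim top at (329,58), lamp (582,49), battery (715,50) and the small head (719,178). The positions fit the given sizes. First I turn the tool to yaw 180, then head for the slim body.

```bash
python3 -m pendant '[{"rz":-6.5},{"rz":-6.5},{"rz":-6.5},{"rz":-6.5},{"dx":-3}]'; python3 -m pendant '[{"dx":-2,"dy":-3.6},{"dx":-2,"dy":-3.6},{"dx":-2,"dy":-3.6},{"dx":-2,"dy":-3.6},{"dx":-2,"dy":-3.6}]';python3 -m pendant '[{"dx":-2,"dy":-3.6},{"dx":-2,"dy":-3.6},{"dx":-2,"dy":-3.6},{"dx":-2,"dy":-3.6},{"dx":-2,"dy":-3.6}]';python3 -m pendant '[{"dx":-1,"dy":-4},{"dy":-4},{"dy":-4},{"dy":-4},{"dy":-4}]'; python3 -m pendant '[{"dy":-4},{"dy":-2},{},{},{}]'
python3 - <<'E'
from h import *
snap('wrist','w1')
E
```

```text
invalid input at $[0]: expected keys dx, dy, dz, rx, ry, rz, jaw
invalid input at $[0]: expected keys dx, dy, dz, rx, ry, rz, jaw
invalid input at $[0]: expected keys dx, dy, dz, rx, ry, rz, jaw
invalid input at $[0]: expected keys dx, dy, dz, rx, ry, rz, jaw
invalid input at $[0]: expected keys dx, dy, dz, rx, ry, rz, jaw
```

View pics/w1.png

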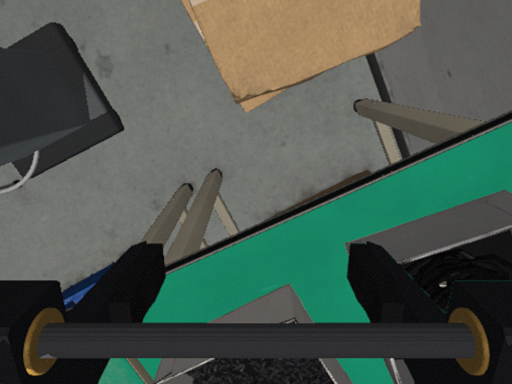

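All seven keys are needed in every row. The wrist view still shows the start pose.

```bash

python3 -m pendant '[{"dx":0,"dy":0,"dz":0,"rx":0,"ry":0,"rz":-6.5,"jaw":8.8},{"dx":0,"dy":0,"dz":0,"rx":0,"ry":0,"rz":-6.5,"jaw":8.8},{"dx":0,"dy":0,"dz":0,"rx":0,"ry":0,"rz":-6.5,"jaw":8.8},{"dx":0,"dy":0,"dz":0,"rx":0,"ry":0,"rz":-6.5,"jaw":8.8},{"dx":-3,"dy":0,"dz":0,"rx":0,"ry":0,"rz":0,"jaw":8.8}]'
python3 -m pendant '[{"dx":-2,"dy":-3.6,"dz":0,"rx":0,"ry":0,"rz":0,"jaw":8.8},{"dx":-2,"dy":-3.6,"dz":0,"rx":0,"ry":0,"rz":0,"jaw":8.8},{"dx":-2,"dy":-3.6,"dz":0,"rx":0,"ry":0,"rz":0,"jaw":8.8},{"dx":-2,"dy":-3.6,"dz":0,"rx":0,"ry":0,"rz":0,"jaw":8.8},{"dx":-2,"dy":-3.6,"dz":0,"rx":0,"ry":0,"rz":0,"jaw":8.8}]'
python3 -m pendant '[{"dx":-2,"dy":-3.6,"dz":0,"rx":0,"ry":0,"rz":0,"jaw":8.8},{"dx":-2,"dy":-3.6,"dz":0,"rx":0,"ry":0,"rz":0,"jaw":8.8},{"dx":-2,"dy":-3.6,"dz":0,"rx":0,"ry":0,"rz":0,"jaw":8.8},{"dx":-2,"dy":-3.6,"dz":0,"rx":0,"ry":0,"rz":0,"jaw":8.8},{"dx":-2,"dy":-3.6,"dz":0,"rx":0,"ry":0,"rz":0,"jaw":8.8}]'
```

```text
time: 0.62
tcp_pos: [0.3081, 0.5861, 0.2387]
tool_rot: [180.0, -0.3, -179.2]
ft_force: [-0.5, 1.7, -0.2]
opening: 0.0882
grip_force: 0.0
time: 1.03
tcp_pos: [0.4156, 0.4022, 0.2386]
tool_rot: [-180.0, -0.0, -180.0]
ft_force: [0.8, 0.4, 0.5]
opening: 0.0876
grip_force: 0.0
time: 1.45
tcp_pos: [0.5155, 0.2222, 0.2388]
tool_rot: [180.0, 0.0, -180.0]
ft_force: [1.3, 0.8, 0.1]
opening: 0.0881
grip_force: 0.0
```

```bash

python3 -m pendant '[{"dx":0,"dy":-4,"dz":0,"rx":0,"ry":0,"rz":0,"jaw":8.8},{"dx":0,"dy":-4,"dz":0,"rx":0,"ry":0,"rz":0,"jaw":8.8},{"dx":0,"dy":-4,"dz":0,"rx":0,"ry":0,"rz":0,"jaw":8.8},{"dx":0,"dy":-4,"dz":0,"rx":0,"ry":0,"rz":0,"jaw":8.8},{"dx":0,"dy":-4,"dz":0,"rx":0,"ry":0,"rz":0,"jaw":8.8}]'
python3 -m pendant '[{"dx":0,"dy":-4,"dz":0,"rx":0,"ry":0,"rz":0,"jaw":8.8},{"dx":0,"dy":-2,"dz":0,"rx":0,"ry":0,"rz":0,"jaw":8.8},{"dx":0,"dy":0,"dz":0,"rx":0,"ry":0,"rz":0,"jaw":8.8},{"dx":0,"dy":0,"dz":0,"rx":0,"ry":0,"rz":0,"jaw":8.8}]'
python3 - <<'E'
from h import *
snap('wrist','w1b')
i=arm.camera_info('wrist')['cam_to_world'];print(i, arm.get_obs()['tcp_pos'])
print(proj('w1b',(.545,-.037,.098)))
E
```

```text
time: 1.87
tcp_pos: [0.5145, 0.0223, 0.2388]
tool_rot: [180.0, 0.0, -180.0]
ft_force: [0.5, -0.9, 0.2]
opening: 0.088
grip_force: 0.0
time: 2.2
tcp_pos: [0.5148, -0.0368, 0.2387]
tool_rot: [180.0, -0.0, 179.8]
ft_force: [0.5, 1.0, -0.1]
opening: 0.0878
grip_force: 0.0
[[-3.67313668e-04  9.47687474e-01  3.19199493e-01  4.31638042e-01]
 [ 9.99999721e-01  5.55916706e-04 -4.99755601e-04 -3.39523832e-02]
 [-6.51060454e-04  3.19199220e-01 -9.47687414e-01  3.84547159e-01]
 [ 0.00000000e+00  0.00000000e+00  0.00000000e+00  1.00000000e+00]] [ 0.51494299 -0.03514265  0.23866983]
(np.float64(254.70312737782015), np.float64(210.7614066289764))
```

View pics/w1b.png

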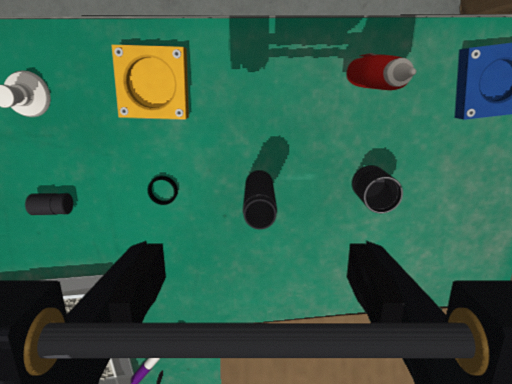

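The wrist view shows the slim top at (260,211), ring (163,189) and large head rim (382,194). The yellow fixture's screws are at (118,52), (174,50), (182,112) and (123,112), the flange stem top is at about (5,95), the glue at (385,72), and two blue screws at (475,56) and (471,113).

```bash
python3 - <<'E'
from h import *
f='w1b'; im,_,_=load(f); hsv=cv2.cvtColor(im,cv2.COLOR_RGB2HSV);H,S,V=[hsv[:,:,i].astype(int) for i in range(3)]
print('slim',ray(f,260.5,211,.098),'ring',ray(f,163,189,.006),'large',ray(f,382,194.5,.049),'yel',ray(f,149.3,81.5,.018),'blue screws',ray(f,475,56,.018),ray(f,471,113,.018))
for u,v in((118,52),(174,50),(182,112),(123,112)): print(ray(f,u,v,.018))
print('size',ray(f,245,211,.098),ray(f,276,211,.098))
E
```

```text
slim [ 0.5452 -0.0318  0.098 ] ring [ 0.5542 -0.1434  0.006 ] large [0.5467 0.0938 0.049 ] yel [ 0.4358 -0.1437  0.018 ] blue screws [0.4126 0.1811 0.018 ] [0.4678 0.188  0.018 ]
[ 0.4081 -0.1718  0.018 ]
[ 0.4064 -0.1164  0.018 ]
[ 0.4661 -0.1128  0.018 ]
[ 0.466  -0.1742  0.018 ]
size [ 0.5452 -0.0457  0.098 ] [ 0.5453 -0.018   0.098 ]
```

```bash

python3 -m pendant '[{"dx":-3,"dy":0.3,"dz":0,"rx":0,"ry":0,"rz":0,"jaw":8.8},{"dx":0,"dy":0,"dz":4,"rx":0,"ry":0,"rz":0,"jaw":8.8},{"dx":0,"dy":0,"dz":4,"rx":0,"ry":0,"rz":0,"jaw":8.8},{"dx":0,"dy":0,"dz":4,"rx":0,"ry":0,"rz":0,"jaw":8.8},{"dx":0,"dy":0,"dz":4,"rx":0,"ry":0,"rz":0,"jaw":8.8}]'
python3 -m pendant '[{"dx":0,"dy":0,"dz":2.2,"rx":0,"ry":0,"rz":0,"jaw":8.8},{"dx":0,"dy":0,"dz":0,"rx":0,"ry":0,"rz":0,"jaw":8.8},{"dx":0,"dy":0,"dz":0,"rx":0,"ry":0,"rz":0,"jaw":2},{"dx":0,"dy":0,"dz":0,"rx":0,"ry":0,"rz":0,"jaw":2},{"dx":0,"dy":0,"dz":0,"rx":0,"ry":0,"rz":0,"jaw":2}]' 20
python3 -m pendant '[{"dx":0,"dy":0,"dz":0,"rx":0,"ry":0,"rz":0,"jaw":2},{"dx":0,"dy":0,"dz":0,"rx":0,"ry":0,"rz":0,"jaw":2},{"dx":0,"dy":0,"dz":0,"rx":0,"ry":0,"rz":0,"jaw":2},{"dx":0,"dy":0,"dz":0,"rx":0,"ry":0,"rz":0,"jaw":2},{"dx":0,"dy":0,"dz":0,"rx":0,"ry":0,"rz":0,"jaw":2}]' 20
```

```text
time: 2.67
tcp_pos: [0.5453, -0.0301, 0.0772]
tool_rot: [179.9, 0.1, -179.8]
ft_force: [2.0, -0.7, 0.0]
opening: 0.0882
grip_force: 0.0
time: 3.08
tcp_pos: [0.5467, -0.0322, 0.0588]
tool_rot: [180.0, 0.2, -180.0]
ft_force: [0.2, -0.1, 0.3]
opening: 0.07
grip_force: 0.0
time: 3.5
tcp_pos: [0.5451, -0.0328, 0.057]
tool_rot: [180.0, 0.0, 180.0]
ft_force: [-0.8, -0.3, -0.8]
opening: 0.0367
grip_force: 0.0
```

```bash

python3 -m pendant '[{"dx":0,"dy":0,"dz":0,"rx":0,"ry":0,"rz":0,"jaw":2},{"dx":0,"dy":0,"dz":0,"rx":0,"ry":0,"rz":0,"jaw":2},{"dx":0,"dy":0,"dz":-2,"rx":0,"ry":0,"rz":0,"jaw":2},{"dx":0,"dy":0,"dz":-4,"rx":0,"ry":0,"rz":0,"jaw":2},{"dx":0,"dy":0,"dz":-4,"rx":0,"ry":0,"rz":0,"jaw":2}]' 25
python3 -m pendant '[{"dx":0,"dy":0,"dz":-3,"rx":0,"ry":0,"rz":0,"jaw":2},{"dx":0,"dy":3,"dz":0,"rx":0,"ry":0,"rz":0,"jaw":2},{"dx":0,"dy":4,"dz":0,"rx":0,"ry":0,"rz":0,"jaw":2},{"dx":0,"dy":4,"dz":0,"rx":0,"ry":0,"rz":0,"jaw":2},{"dx":0,"dy":4,"dz":0,"rx":0,"ry":0,"rz":0,"jaw":2}]' 25
python3 -m pendant '[{"dx":1,"dy":4,"dz":0,"rx":0,"ry":0,"rz":0,"jaw":2},{"dx":2,"dy":3,"dz":0,"rx":0,"ry":0,"rz":0,"jaw":2},{"dx":0,"dy":2,"dz":0,"rx":0,"ry":0,"rz":0,"jaw":2},{"dx":0,"dy":0,"dz":0,"rx":0,"ry":0,"rz":0,"jaw":2},{"dx":0,"dy":0,"dz":0,"rx":0,"ry":0,"rz":0,"jaw":2}]' 25
python3 - <<'E'
from h import *
snap('wrist','w2')
E
```

```text
time: 3.92
tcp_pos: [0.5431, -0.0327, 0.1564]
tool_rot: [-180.0, -0.3, -180.0]
ft_force: [0.9, 0.1, -1.3]
opening: 0.031
grip_force: 25.0
time: 4.33
tcp_pos: [0.5444, 0.1186, 0.1867]
tool_rot: [180.0, -0.0, 179.9]
ft_force: [0.6, -0.1, -2.4]
opening: 0.0311
grip_force: 25.0
time: 4.75
tcp_pos: [0.5143, 0.2084, 0.1863]
tool_rot: [-180.0, -0.0, -179.8]
ft_force: [0.3, -0.4, -1.8]
opening: 0.0311
grip_force: 25.0
```

View pics/w2.png

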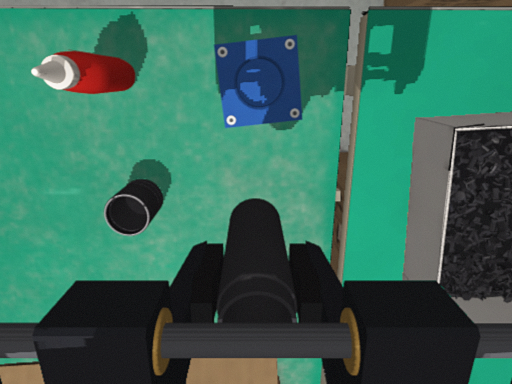

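Blue's screws are at (222,51), (290,44), (295,113) and (231,120). The held body's lower end arc peaks at (255,199), and the large head rim is at (127,214).

```bash
python3 - <<'E'
from h import *
f='w2'
for u,v in((222,51),(290,44),(295,113),(231,120),(259.5,82)): print(ray(f,u,v,.018))
print('body low end near edge',ray(f,255,199,.13),'large',ray(f,127,214,.049), arm.get_obs()['tcp_pos'])
E
```

```text
[0.4103 0.1803 0.018 ]
[0.4047 0.2376 0.018 ]
[0.4614 0.244  0.018 ]
[0.4678 0.1867 0.018 ]
[0.4352 0.2121 0.018 ]
body low end near edge [0.5031 0.2088 0.13  ] large [0.5465 0.0952 0.049 ] [0.51478637 0.20663503 0.18635725]
```

```bash

python3 -m pendant '[{"dx":4,"dy":0.45,"dz":0,"rx":0,"ry":0,"rz":0,"jaw":2},{"dx":4.1,"dy":0,"dz":0,"rx":0,"ry":0,"rz":0,"jaw":2},{"dx":0,"dy":0,"dz":4,"rx":0,"ry":0,"rz":0,"jaw":2},{"dx":0,"dy":0,"dz":3.5,"rx":0,"ry":0,"rz":0,"jaw":2},{"dx":0,"dy":0,"dz":1.5,"rx":0,"ry":0,"rz":0,"jaw":2}]' 25
python3 -m pendant '[{"dx":0,"dy":0,"dz":0.8,"rx":0,"ry":0,"rz":0,"jaw":2},{"dx":0,"dy":0,"dz":0.8,"rx":0,"ry":0,"rz":0,"jaw":2},{"dx":0,"dy":0,"dz":0,"rx":0,"ry":0,"rz":0,"jaw":2},{"dx":0,"dy":0,"dz":0,"rx":0,"ry":0,"rz":0,"jaw":2}]' 25
python3 -m pendant '[{"dx":0,"dy":0,"dz":0.6,"rx":0,"ry":0,"rz":0,"jaw":2},{"dx":0,"dy":0,"dz":0.6,"rx":0,"ry":0,"rz":0,"jaw":2},{"dx":0,"dy":0,"dz":0.3,"rx":0,"ry":0,"rz":0,"jaw":2},{"dx":0,"dy":0,"dz":0,"rx":0,"ry":0,"rz":0,"jaw":2},{"dx":0,"dy":0,"dz":0,"rx":0,"ry":0,"rz":0,"jaw":2}]' 25
```

```text
time: 5.22
tcp_pos: [0.4325, 0.209, 0.0943]
tool_rot: [-179.9, -0.1, 179.9]
ft_force: [-0.5, -0.3, -2.2]
opening: 0.0312
grip_force: 25.0
time: 5.55
tcp_pos: [0.4347, 0.2114, 0.0811]
tool_rot: [180.0, 0.0, 179.9]
ft_force: [-0.5, 0.4, -1.8]
opening: 0.0309
grip_force: 25.0
time: 5.97
tcp_pos: [0.4339, 0.2117, 0.0656]
tool_rot: [-180.0, -0.0, -180.0]
ft_force: [0.1, -0.1, -1.9]
opening: 0.0309
grip_force: 25.0
```

```bash

python3 -m pendant '[{"dx":0,"dy":0,"dz":0.2,"rx":0,"ry":0,"rz":0,"jaw":2},{"dx":0,"dy":0,"dz":0.1,"rx":0,"ry":0,"rz":0,"jaw":2},{"dx":0,"dy":0,"dz":0,"rx":0,"ry":0,"rz":0,"jaw":2},{"dx":0,"dy":0,"dz":0,"rx":0,"ry":0,"rz":0,"jaw":2}]' 25
python3 - <<'E'
from h import *
snap('wrist','w3');o=arm.get_obs();print(o['tcp_pos'],o['ft_force'])
E
```

```text
time: 6.3
tcp_pos: [0.4341, 0.2118, 0.0628]
tool_rot: [180.0, 0.0, -180.0]
ft_force: [0.5, -0.6, -0.7]
opening: 0.031
grip_force: 25.0
[0.43406532 0.21182752 0.06282357] [-1.23226989 -0.05947078 -0.81237776]
```

View pics/w3.png

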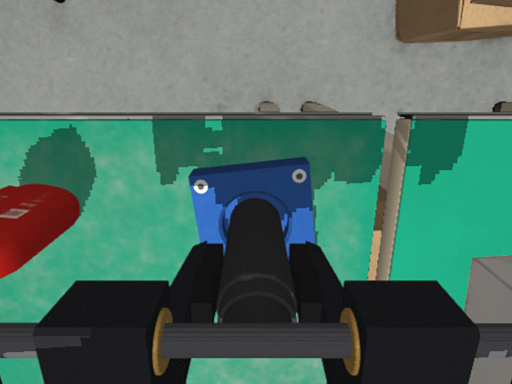

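The body stands in the bore, with bore edges at columns 219–289 and the body centred at about 254. I release it and look at its top end.

```bash

python3 -m pendant '[{"dx":0,"dy":0,"dz":0,"rx":0,"ry":0,"rz":0,"jaw":6},{"dx":0,"dy":0,"dz":0,"rx":0,"ry":0,"rz":0,"jaw":6},{"dx":0,"dy":0,"dz":0,"rx":0,"ry":0,"rz":0,"jaw":6},{"dx":0,"dy":0,"dz":0,"rx":0,"ry":0,"rz":0,"jaw":6},{"dx":0,"dy":0,"dz":-2,"rx":0,"ry":0,"rz":0,"jaw":6}]'
python3 -m pendant '[{"dx":0,"dy":0,"dz":-3,"rx":0,"ry":0,"rz":0,"jaw":6},{"dx":0,"dy":0,"dz":-4,"rx":0,"ry":0,"rz":0,"jaw":6},{"dx":0,"dy":0,"dz":-4,"rx":0,"ry":0,"rz":0,"jaw":6},{"dx":-2,"dy":0,"dz":-3,"rx":0,"ry":0,"rz":0,"jaw":6},{"dx":-3,"dy":0,"dz":-2,"rx":0,"ry":0,"rz":0,"jaw":6}]'
python3 -m pendant '[{"dx":-3,"dy":0,"dz":0,"rx":0,"ry":0,"rz":0,"jaw":6},{"dx":0,"dy":0,"dz":0,"rx":0,"ry":0,"rz":0,"jaw":6},{"dx":0,"dy":0,"dz":0,"rx":0,"ry":0,"rz":0,"jaw":6},{"dx":0,"dy":0,"dz":0,"rx":0,"ry":0,"rz":0,"jaw":6}]'
python3 - <<'E'
from h import *
im=snap('wrist','w4');print(arm.get_obs()['tcp_pos'],proj('w4',(.436,.2115,.104)))
cv2.imwrite('pics/w4c.png',cv2.resize(im[60:220,170:370,::-1],(800,640))[:600])
E
```

```text
time: 6.77
tcp_pos: [0.432, 0.2107, 0.0806]
tool_rot: [-179.8, -0.3, -180.0]
ft_force: [-0.3, 0.3, 0.6]
opening: 0.0592
grip_force: 0.0
time: 7.18
tcp_pos: [0.4835, 0.2126, 0.2465]
tool_rot: [179.9, 0.1, -179.9]
ft_force: [1.0, 0.5, -0.4]
opening: 0.0598
grip_force: 0.0
time: 7.52
tcp_pos: [0.5127, 0.2116, 0.2419]
tool_rot: [-180.0, -0.1, -180.0]
ft_force: [-0.9, 0.5, -0.2]
opening: 0.06
grip_force: 0.0
[0.51239806 0.2116898  0.24187795] (np.float64(254.78879589707583), np.float64(85.91546031846462))
```

View pics/w4c.png

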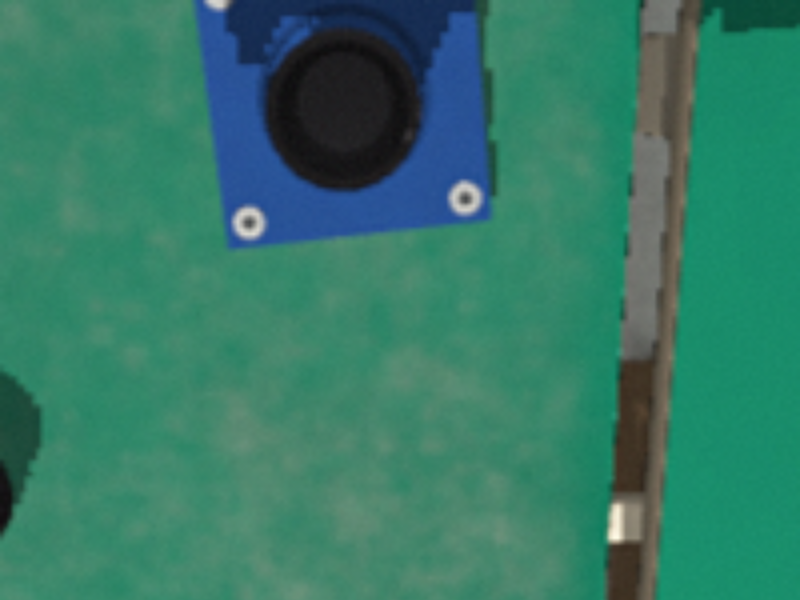

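The slim top circle is centred at crop (343,109), i.e. full (255.6,87.2). It sits upright in the bore.

```bash
python3 - <<'E'
from h import *
print(ray('w4',255.6,87.2,.104), ray('top0',273,164.4,.006),arm.get_obs()['tcp_pos'])
E
python3 -m pendant '[{"dx":0,"dy":-4.1,"dz":0,"rx":0,"ry":0,"rz":0,"jaw":6},{"dx":0,"dy":-4.1,"dz":0,"rx":0,"ry":0,"rz":0,"jaw":6},{"dx":0,"dy":-4.1,"dz":0,"rx":0,"ry":0,"rz":0,"jaw":6},{"dx":0,"dy":-4.1,"dz":0,"rx":0,"ry":0,"rz":0,"jaw":6},{"dx":0,"dy":-4.1,"dz":0,"rx":0,"ry":0,"rz":0,"jaw":6}]'
python3 -m pendant '[{"dx":0,"dy":-4.1,"dz":0,"rx":0,"ry":0,"rz":0,"jaw":6},{"dx":0,"dy":-4.1,"dz":0,"rx":0,"ry":0,"rz":0,"jaw":6},{"dx":-1.5,"dy":-3.8,"dz":0,"rx":0,"ry":0,"rz":0,"jaw":6},{"dx":-1.5,"dy":-3,"dz":0,"rx":0,"ry":0,"rz":0,"jaw":6},{"dx":0,"dy":0,"dz":4,"rx":0,"ry":0,"rz":0,"jaw":6}]'
python3 -m pendant '[{"dx":0,"dy":0,"dz":4,"rx":0,"ry":0,"rz":0,"jaw":6},{"dx":0,"dy":0,"dz":4,"rx":0,"ry":0,"rz":0,"jaw":6},{"dx":0,"dy":0,"dz":0,"rx":0,"ry":0,"rz":0,"jaw":6},{"dx":0,"dy":0,"dz":0,"rx":0,"ry":0,"rz":0,"jaw":6}]'
python3 - <<'E'
from h import *
im=snap('wrist','w5');print(arm.get_obs()['tcp_pos'],proj('w5',(.554,-.1434,.008)))
E
```

```text
[0.437  0.2121 0.104 ] [ 0.5545 -0.1475  0.006 ] [0.51239806 0.2116898  0.24187795]
time: 7.98
tcp_pos: [0.5123, 0.0055, 0.2424]
tool_rot: [180.0, -0.1, -179.9]
ft_force: [0.8, 0.0, 0.6]
opening: 0.0598
grip_force: 0.0
time: 8.4
tcp_pos: [0.5492, -0.1517, 0.2087]
tool_rot: [-179.6, 0.8, 179.6]
ft_force: [1.8, -0.6, 1.1]
opening: 0.06
grip_force: 0.0
time: 8.73
tcp_pos: [0.5418, -0.1422, 0.1215]
tool_rot: [179.9, -0.3, -180.0]
ft_force: [0.0, 0.6, 0.1]
opening: 0.0599
grip_force: 0.0
[ 0.5438115 -0.1428272  0.1236408] (np.float64(253.02637519398235), np.float64(203.1473782908674))
```

View pics/w5.png

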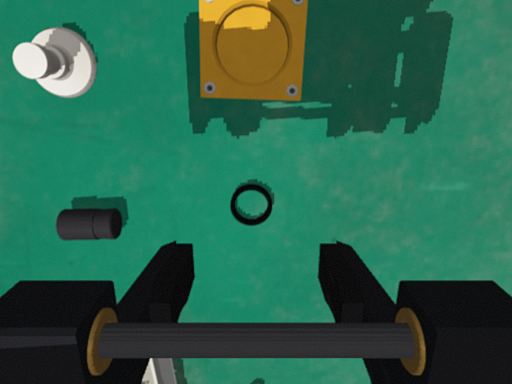

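The ring is at (251,204), the lamp is clear of the fingers at (90,223), and the flange stem top is at (36,60).

```bash
python3 - <<'E'
from h import *
im,_,_=load('w5'); g=cv2.cvtColor(im,cv2.COLOR_RGB2GRAY)
m=(g<45).astype(np.uint8); n,l,s,c=cv2.connectedComponentsWithStats(m)
j=l[204-25:204+25,251-25:251+25]; b=np.bincount(j[j>0]).argmax(); print(s[b],c[b]); x,y,w,h=s[b][:4]
print(ray('w5',x+w/2-.5,y+h/2-.5,.006),ray('w5',x,y,.006)-ray('w5',x+w,y+h,.006))
E
```

```text
[231 183  41  42 616] [250.90097403 204.18993506]
[ 0.555  -0.1451  0.006 ] [-0.0361 -0.0331  0.    ]
```

```bash

python3 -m pendant '[{"dx":-1.1,"dy":-0.15,"dz":2,"rx":0,"ry":0,"rz":0,"jaw":6},{"dx":0,"dy":0,"dz":4,"rx":0,"ry":0,"rz":0,"jaw":6},{"dx":0,"dy":0,"dz":3,"rx":0,"ry":0,"rz":0,"jaw":6},{"dx":0,"dy":0,"dz":1.5,"rx":0,"ry":0,"rz":0,"jaw":6},{"dx":0,"dy":0,"dz":1,"rx":0,"ry":0,"rz":0,"jaw":6}]'
python3 -m pendant '[{"dx":0,"dy":0,"dz":0.4,"rx":0,"ry":0,"rz":0,"jaw":6},{"dx":0,"dy":0,"dz":0,"rx":0,"ry":0,"rz":0,"jaw":6},{"dx":0,"dy":0,"dz":0,"rx":0,"ry":0,"rz":0,"jaw":2},{"dx":0,"dy":0,"dz":0,"rx":0,"ry":0,"rz":0,"jaw":2},{"dx":0,"dy":0,"dz":0,"rx":0,"ry":0,"rz":0,"jaw":2}]' 10
python3 -m pendant '[{"dx":0,"dy":0,"dz":0,"rx":0,"ry":0,"rz":0,"jaw":2},{"dx":0,"dy":0,"dz":0,"rx":0,"ry":0,"rz":0,"jaw":2},{"dx":0,"dy":0,"dz":0,"rx":0,"ry":0,"rz":0,"jaw":2},{"dx":0,"dy":0,"dz":0,"rx":0,"ry":0,"rz":0,"jaw":2}]' 10
```

```text
time: 9.2
tcp_pos: [0.5562, -0.1446, 0.0087]
tool_rot: [-180.0, 0.1, -180.0]
ft_force: [0.6, 0.6, 0.0]
opening: 0.0598
grip_force: 0.0
time: 9.62
tcp_pos: [0.556, -0.145, 0.0051]
tool_rot: [-180.0, 0.1, -180.0]
ft_force: [0.4, 0.1, 0.1]
opening: 0.0424
grip_force: 0.0
time: 9.95
tcp_pos: [0.5555, -0.1449, 0.0044]
tool_rot: [-180.0, 0.1, 180.0]
ft_force: [-0.6, 0.6, 6.6]
opening: 0.0333
grip_force: 10.0
```

```bash

python3 -m pendant '[{"dx":0,"dy":0,"dz":-1,"rx":0,"ry":0,"rz":0,"jaw":2},{"dx":0,"dy":0,"dz":-3,"rx":0,"ry":0,"rz":0,"jaw":2},{"dx":0,"dy":0,"dz":-4,"rx":0,"ry":0,"rz":0,"jaw":2},{"dx":0,"dy":0,"dz":-4,"rx":0,"ry":0,"rz":0,"jaw":2},{"dx":0,"dy":0,"dz":-3,"rx":0,"ry":0,"rz":0,"jaw":2}]' 10
python3 -m pendant '[{"dx":0,"dy":3,"dz":0,"rx":0,"ry":0,"rz":0,"jaw":2},{"dx":0,"dy":4,"dz":0,"rx":0,"ry":0,"rz":0,"jaw":2},{"dx":0,"dy":4,"dz":0,"rx":0,"ry":0,"rz":0,"jaw":2},{"dx":0,"dy":4,"dz":0,"rx":0,"ry":0,"rz":0,"jaw":2},{"dx":0,"dy":4,"dz":0,"rx":0,"ry":0,"rz":0,"jaw":2}]' 10
python3 -m pendant '[{"dx":0,"dy":4,"dz":0,"rx":0,"ry":0,"rz":0,"jaw":2},{"dx":0,"dy":4,"dz":0,"rx":0,"ry":0,"rz":0,"jaw":2},{"dx":2,"dy":3.5,"dz":0,"rx":0,"ry":0,"rz":0,"jaw":2},{"dx":2,"dy":3.2,"dz":0,"rx":0,"ry":0,"rz":0,"jaw":2},{"dx":2.8,"dy":2,"dz":0,"rx":0,"ry":0,"rz":0,"jaw":2}]' 10
python3 -m pendant '[{"dx":3,"dy":0,"dz":0,"rx":0,"ry":0,"rz":0,"jaw":2},{"dx":2,"dy":0,"dz":0,"rx":0,"ry":0,"rz":0,"jaw":2},{"dx":0,"dy":0,"dz":0,"rx":0,"ry":0,"rz":0,"jaw":2},{"dx":0,"dy":0,"dz":0,"rx":0,"ry":0,"rz":0,"jaw":2},{"dx":0,"dy":0,"dz":0,"rx":0,"ry":0,"rz":0,"jaw":2}]' 10
python3 - <<'E'
from h import *
im=snap('wrist','w6');o=arm.get_obs();print(o['tcp_pos'],o['ft_force'],proj('w6',(.437,.212,.104)),proj('w6',(.437,.212,.15)))
E
```

```text
time: 10.37
tcp_pos: [0.5554, -0.1451, 0.1572]
tool_rot: [-180.0, 0.1, 180.0]
ft_force: [0.1, 0.3, -0.1]
opening: 0.0331
grip_force: 10.0
time: 10.78
tcp_pos: [0.5545, 0.0469, 0.1545]
tool_rot: [180.0, 0.0, 180.0]
ft_force: [0.4, -0.6, 0.6]
opening: 0.0332
grip_force: 10.0
time: 11.2
tcp_pos: [0.4866, 0.2162, 0.1543]
tool_rot: [179.9, 0.1, -179.8]
ft_force: [1.2, 0.4, 0.5]
opening: 0.0331
grip_force: 10.0
time: 11.62
tcp_pos: [0.438, 0.2122, 0.1543]
tool_rot: [180.0, 0.1, 180.0]
ft_force: [0.4, -0.2, 0.2]
opening: 0.0331
grip_force: 10.0
[0.43827669 0.21207278 0.15423385] [-0.22301924  0.69260409 -0.29595541] (np.float64(253.85824675372604), np.float64(217.65554647387512)) (np.float64(253.26129424686317), np.float64(254.2233413589557))
```

View pics/w6.png

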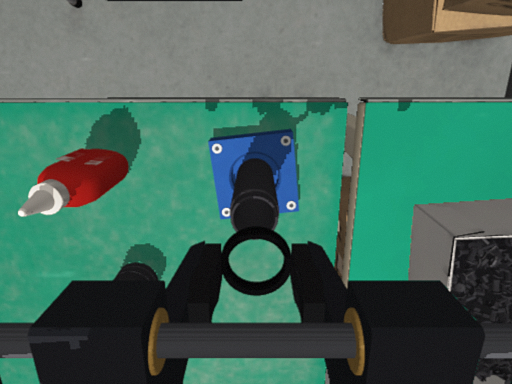

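The ring is held level, centred at (256,261), above the body's top end at about (255,213).

```bash
python3 - <<'E'
from h import *
print(ray('w6',256,261,.155),ray('w6',256,229.5,.151)-ray('w6',256,293,.151),ray('w6',255,214,.104))
im,_,_=load('w6');cv2.imwrite('pics/w6c.png',cv2.resize(im[150:310,190:330,::-1],(525,600),interpolation=cv2.INTER_CUBIC))
E
```

```text
[0.4379 0.2133 0.155 ] [-0.0352  0.      0.    ] [0.4346 0.2127 0.104 ]
```

View pics/w6c.png

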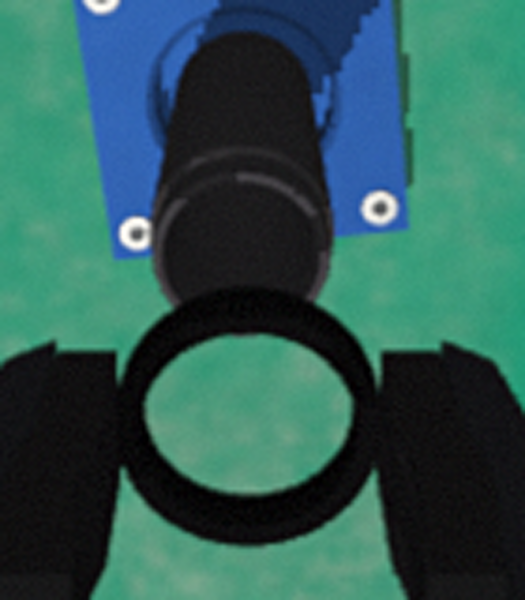

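The rim ellipse is centred at full (254.5,216.7), which matches (.437,.212), so the ring is aligned to about 1.5 mm. I lower it.

```bash

python3 -m pendant '[{"dx":0,"dy":-0.1,"dz":2.5,"rx":0,"ry":0,"rz":0,"jaw":2},{"dx":0,"dy":0,"dz":1.3,"rx":0,"ry":0,"rz":0,"jaw":2},{"dx":0,"dy":0,"dz":0.6,"rx":0,"ry":0,"rz":0,"jaw":2},{"dx":0,"dy":0,"dz":0,"rx":0,"ry":0,"rz":0,"jaw":2},{"dx":0,"dy":0,"dz":0,"rx":0,"ry":0,"rz":0,"jaw":2}]' 10
python3 -m pendant '[{"dx":0,"dy":0,"dz":0.1,"rx":0,"ry":0,"rz":0,"jaw":2},{"dx":0,"dy":0,"dz":0.1,"rx":0,"ry":0,"rz":0,"jaw":2},{"dx":0,"dy":0,"dz":0,"rx":0,"ry":0,"rz":0,"jaw":2},{"dx":0,"dy":0,"dz":0,"rx":0,"ry":0,"rz":0,"jaw":2}]' 10
```

```text
time: 12.08
tcp_pos: [0.4377, 0.211, 0.1099]
tool_rot: [-180.0, 0.0, 180.0]
ft_force: [0.4, 0.9, 0.6]
opening: 0.0329
grip_force: 10.0
time: 12.42
tcp_pos: [0.4373, 0.2114, 0.1081]
tool_rot: [180.0, 0.0, 180.0]
ft_force: [0.4, 0.0, 0.6]
opening: 0.0331
grip_force: 10.0
```

```bash

python3 -m pendant '[{"dx":0,"dy":0,"dz":0,"rx":0,"ry":0,"rz":0,"jaw":5.5},{"dx":0,"dy":0,"dz":0,"rx":0,"ry":0,"rz":0,"jaw":5.5},{"dx":0,"dy":0,"dz":0,"rx":0,"ry":0,"rz":0,"jaw":5.5},{"dx":0,"dy":0,"dz":0,"rx":0,"ry":0,"rz":0,"jaw":5.5},{"dx":0,"dy":0,"dz":-2,"rx":0,"ry":0,"rz":0,"jaw":5.5}]'
python3 -m pendant '[{"dx":0,"dy":0,"dz":-4,"rx":0,"ry":0,"rz":0,"jaw":5.5},{"dx":-2,"dy":0,"dz":-3.5,"rx":0,"ry":0,"rz":0,"jaw":5.5},{"dx":-3,"dy":0,"dz":-2,"rx":0,"ry":0,"rz":0,"jaw":5.5},{"dx":-3,"dy":0,"dz":-2,"rx":0,"ry":0,"rz":0,"jaw":5.5},{"dx":0,"dy":0,"dz":0,"rx":0,"ry":0,"rz":0,"jaw":5.5}]'
python3 -m pendant '[{"dx":0,"dy":0,"dz":0,"rx":0,"ry":0,"rz":0,"jaw":5.5},{"dx":0,"dy":0,"dz":0,"rx":0,"ry":0,"rz":0,"jaw":5.5}]'
python3 - <<'E'
from h import *
im=snap('wrist','w7');print(arm.get_obs()['tcp_pos'],proj('w7',(.437,.212,.112)))
g=cv2.cvtColor(im,cv2.COLOR_RGB2GRAY)
m=(g<42).astype(np.uint8); m[200:]=0; n,l,s,c=cv2.connectedComponentsWithStats(m)
for a,b in zip(s,c):
    if 300<a[4]<5000: print(a,b.round(1),ray('w7',a[0]+a[2]/2-.5,a[1]+a[3]/2-.5,.112))
u,v=map(int,proj('w7',(.437,.212,.112)));cv2.imwrite('pics/w7c.png',cv2.resize(im[v-50:v+50,u-50:u+50,::-1],(400,400),interpolation=cv2.INTER_CUBIC))
E
```

```text
time: 12.83
tcp_pos: [0.4349, 0.2102, 0.1255]
tool_rot: [-179.8, -0.3, -180.0]
ft_force: [-0.2, 1.0, 0.2]
opening: 0.0549
grip_force: 0.0
time: 13.25
tcp_pos: [0.524, 0.2113, 0.2474]
tool_rot: [179.8, 0.6, 179.8]
ft_force: [0.6, 1.1, -0.2]
opening: 0.0549
grip_force: 0.0
time: 13.42
tcp_pos: [0.5158, 0.211, 0.2418]
tool_rot: [-180.0, -0.1, -180.0]
ft_force: [-0.3, 0.0, -0.7]
opening: 0.0548
grip_force: 0.0
[0.51527927 0.21109986 0.24151339] (np.float64(256.05305519024586), np.float64(83.23545217928574))
[114  57  36  30 538] [136.3  72. ] [0.4286 0.1179 0.112 ]
[ 231   56   49   52 1771] [256.6  81.9] [0.4357 0.2112 0.112 ]
[135 164  39  36 543] [159.2 176.7] [0.5153 0.1268 0.112 ]
[126 178  35  22 631] [142.6 189.8] [0.5215 0.1169 0.112 ]
```

View pics/w7c.png

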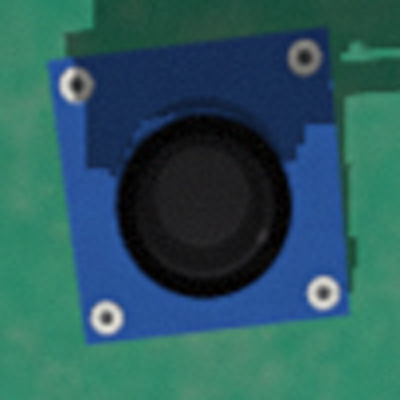

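The ring lies concentric on the body, centred at crop (205,205). Next I go to the small head.

```bash

python3 -m pendant '[{"dx":0,"dy":-4.1,"dz":0,"rx":0,"ry":0,"rz":0,"jaw":5.5},{"dx":0,"dy":-4.1,"dz":0,"rx":0,"ry":0,"rz":0,"jaw":5.5},{"dx":0,"dy":-4.1,"dz":0,"rx":0,"ry":0,"rz":0,"jaw":5.5},{"dx":0,"dy":-4.1,"dz":0,"rx":0,"ry":0,"rz":0,"jaw":5.5},{"dx":0,"dy":-4.1,"dz":0,"rx":0,"ry":0,"rz":0,"jaw":5.5}]'
python3 -m pendant '[{"dx":0,"dy":-4.1,"dz":0,"rx":0,"ry":0,"rz":0,"jaw":5.5},{"dx":0,"dy":-4.1,"dz":0,"rx":0,"ry":0,"rz":0,"jaw":5.5},{"dx":0,"dy":-4.1,"dz":0,"rx":0,"ry":0,"rz":0,"jaw":5.5},{"dx":0,"dy":-4.1,"dz":0,"rx":0,"ry":0,"rz":0,"jaw":5.5},{"dx":0,"dy":-4.1,"dz":0,"rx":0,"ry":0,"rz":0,"jaw":5.5}]'
python3 -m pendant '[{"dx":0,"dy":-4.1,"dz":0,"rx":0,"ry":0,"rz":0,"jaw":5.5},{"dx":0,"dy":-4.1,"dz":0,"rx":0,"ry":0,"rz":0,"jaw":5.5},{"dx":0,"dy":-4.1,"dz":0,"rx":0,"ry":0,"rz":0,"jaw":5.5},{"dx":0,"dy":-4.1,"dz":0,"rx":0,"ry":0,"rz":0,"jaw":5.5},{"dx":0,"dy":-3.6,"dz":0,"rx":0,"ry":0,"rz":0,"jaw":5.5}]'
python3 -m pendant '[{"dx":2,"dy":0,"dz":3,"rx":0,"ry":0,"rz":0,"jaw":5.5},{"dx":2,"dy":0,"dz":3,"rx":0,"ry":0,"rz":0,"jaw":5.5},{"dx":0,"dy":0,"dz":0,"rx":0,"ry":0,"rz":0,"jaw":5.5},{"dx":0,"dy":0,"dz":0,"rx":0,"ry":0,"rz":0,"jaw":5.5},{"dx":0,"dy":0,"dz":0,"rx":0,"ry":0,"rz":0,"jaw":5.5}]'
python3 - <<'E'
from h import *
im=snap('wrist','w8');print(arm.get_obs()['tcp_pos'],arm.get_obs()['joint_pos'],proj('w8',(.4455,-.403,.034)))
E
```

```text
time: 13.88
tcp_pos: [0.515, 0.005, 0.2418]
tool_rot: [180.0, -0.1, -179.9]
ft_force: [1.5, -0.4, -0.7]
opening: 0.0552
grip_force: 0.0
time: 14.3
tcp_pos: [0.5153, -0.1995, 0.2417]
tool_rot: [179.9, -0.1, -179.9]
ft_force: [0.7, 0.5, -0.5]
opening: 0.0551
grip_force: 0.0
time: 14.72
tcp_pos: [0.5155, -0.4001, 0.2415]
tool_rot: [179.9, -0.1, 180.0]
ft_force: [0.5, 0.5, 0.7]
opening: 0.0552
grip_force: 0.0
time: 15.13
tcp_pos: [0.4777, -0.3978, 0.1829]
tool_rot: [180.0, 0.0, -179.9]
ft_force: [0.2, 0.1, 0.4]
opening: 0.0552
grip_force: 0.0
[ 0.47847878 -0.39809956  0.18357836] [ 21.8364477   32.52643384  19.48617617  96.25698357 -12.97469187
  53.35811432 136.36438291] (np.float64(248.64694493065178), np.float64(139.47845551114017))
```

View pics/w8.png

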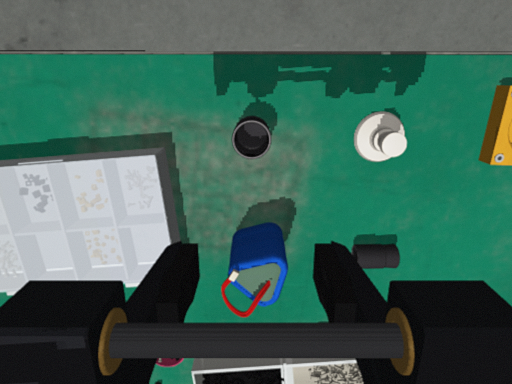

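The small head rim is at (252,138.5), the battery at (258,265) is well clear, and the flange foot is at (380,137) with its stem top at (392,142).

```bash
python3 - <<'E'
from h import *
print(ray('w8',252,138.5,.034),ray('w8',233,138,.034)-ray('w8',271,138,.034),'flange',ray('w8',392,142,.041),ray('w8',380,137,.013),'tray edge',ray('w8',172,160,.045),'batt',ray('w8',258,227,.08))
E
```

```text
[ 0.4447 -0.4001  0.034 ] [ 1.00e-04 -3.26e-02  0.00e+00] flange [ 0.4462 -0.2825  0.041 ] [ 0.4467 -0.283   0.013 ] tray edge [ 0.461  -0.4674  0.045 ] batt [ 0.5067 -0.395   0.08  ]
```

```bash

python3 -m pendant '[{"dx":3.3,"dy":-0.2,"dz":2,"rx":0,"ry":0,"rz":0,"jaw":5.5},{"dx":0,"dy":0,"dz":4,"rx":0,"ry":0,"rz":0,"jaw":5.5},{"dx":0,"dy":0,"dz":4,"rx":0,"ry":0,"rz":0,"jaw":5.5},{"dx":0,"dy":0,"dz":4,"rx":0,"ry":0,"rz":0,"jaw":5.5},{"dx":0,"dy":0,"dz":2.5,"rx":0,"ry":0,"rz":0,"jaw":5.5}]'
python3 -m pendant '[{"dx":0,"dy":0,"dz":1,"rx":0,"ry":0,"rz":0,"jaw":5.5},{"dx":0,"dy":0,"dz":0,"rx":0,"ry":0,"rz":0,"jaw":5.5},{"dx":0,"dy":0,"dz":0,"rx":0,"ry":0,"rz":0,"jaw":2},{"dx":0,"dy":0,"dz":0,"rx":0,"ry":0,"rz":0,"jaw":2},{"dx":0,"dy":0,"dz":0,"rx":0,"ry":0,"rz":0,"jaw":2}]' 12
python3 -m pendant '[{"dx":0,"dy":0,"dz":0,"rx":0,"ry":0,"rz":0,"jaw":2},{"dx":0,"dy":0,"dz":0,"rx":0,"ry":0,"rz":0,"jaw":2},{"dx":0,"dy":0,"dz":0,"rx":0,"ry":0,"rz":0,"jaw":2}]' 12
```

```text
time: 15.6
tcp_pos: [0.4449, -0.3993, 0.0155]
tool_rot: [179.9, 0.0, -179.9]
ft_force: [-0.1, 0.7, 0.3]
opening: 0.0551
grip_force: 0.0
time: 16.02
tcp_pos: [0.4455, -0.4019, 0.01]
tool_rot: [-179.9, 0.2, -180.0]
ft_force: [0.7, -0.0, 0.2]
opening: 0.0373
grip_force: 0.0
time: 16.27
tcp_pos: [0.4453, -0.4018, 0.0096]
tool_rot: [-179.9, 0.2, -180.0]
ft_force: [-0.5, 0.4, 7.5]
opening: 0.0328
grip_force: 12.0
```

```bash

python3 -m pendant '[{"dx":0,"dy":0,"dz":-2,"rx":0,"ry":0,"rz":0,"jaw":2},{"dx":0,"dy":0,"dz":-4,"rx":0,"ry":0,"rz":0,"jaw":2},{"dx":0,"dy":0,"dz":-4,"rx":0,"ry":0,"rz":0,"jaw":2},{"dx":0,"dy":0,"dz":-4,"rx":0,"ry":0,"rz":0,"jaw":2},{"dx":0,"dy":0,"dz":-3,"rx":0,"ry":0,"rz":0,"jaw":2}]' 12
python3 -m pendant '[{"dx":0,"dy":3,"dz":0,"rx":0,"ry":0,"rz":0,"jaw":2},{"dx":0,"dy":4,"dz":0,"rx":0,"ry":0,"rz":0,"jaw":2},{"dx":0,"dy":4,"dz":0,"rx":0,"ry":0,"rz":0,"jaw":2},{"dx":0,"dy":4,"dz":0,"rx":0,"ry":0,"rz":0,"jaw":2},{"dx":0,"dy":4,"dz":0,"rx":0,"ry":0,"rz":0,"jaw":2}]' 12
python3 -m pendant '[{"dx":0,"dy":4,"dz":0,"rx":0,"ry":0,"rz":0,"jaw":2},{"dx":0,"dy":4,"dz":0,"rx":0,"ry":0,"rz":0,"jaw":2},{"dx":0,"dy":4,"dz":0,"rx":0,"ry":0,"rz":0,"jaw":2},{"dx":0,"dy":4,"dz":0,"rx":0,"ry":0,"rz":0,"jaw":2},{"dx":0,"dy":4,"dz":0,"rx":0,"ry":0,"rz":0,"jaw":2}]' 12
python3 -m pendant '[{"dx":0,"dy":4,"dz":0,"rx":0,"ry":0,"rz":0,"jaw":2},{"dx":0,"dy":4,"dz":0,"rx":0,"ry":0,"rz":0,"jaw":2},{"dx":0,"dy":4,"dz":0,"rx":0,"ry":0,"rz":0,"jaw":2},{"dx":0,"dy":4,"dz":0,"rx":0,"ry":0,"rz":0,"jaw":2},{"dx":0,"dy":3.3,"dz":0,"rx":0,"ry":0,"rz":0,"jaw":2}]' 12
python3 -m pendant '[{"dx":0.8,"dy":3,"dz":0,"rx":0,"ry":0,"rz":0,"jaw":2},{"dx":0,"dy":0,"dz":0,"rx":0,"ry":0,"rz":0,"jaw":2},{"dx":0,"dy":0,"dz":0,"rx":0,"ry":0,"rz":0,"jaw":2},{"dx":0,"dy":0,"dz":0,"rx":0,"ry":0,"rz":0,"jaw":2},{"dx":0,"dy":0,"dz":0,"rx":0,"ry":0,"rz":0,"jaw":2}]' 12
python3 - <<'E'
from h import *
im=snap('wrist','w9');o=arm.get_obs();print(o['tcp_pos'],o['ft_force'],proj('w9',(.438,.211,.112)))
E
```

```text
time: 16.68
tcp_pos: [0.4445, -0.4016, 0.1818]
tool_rot: [-179.9, 0.2, 180.0]
ft_force: [0.0, 0.5, -0.6]
opening: 0.0329
grip_force: 12.0
time: 17.1
tcp_pos: [0.4437, -0.2091, 0.1785]
tool_rot: [-180.0, 0.1, 180.0]
ft_force: [0.5, 0.9, -0.9]
opening: 0.0328
grip_force: 12.0
time: 17.52
tcp_pos: [0.4438, -0.009, 0.1785]
tool_rot: [180.0, 0.1, 180.0]
ft_force: [1.1, -0.6, -0.4]
opening: 0.0326
grip_force: 12.0
time: 17.93
tcp_pos: [0.4436, 0.1854, 0.1786]
tool_rot: [179.9, 0.1, -179.9]
ft_force: [-0.2, 0.8, -0.4]
opening: 0.0331
grip_force: 12.0
time: 18.35
tcp_pos: [0.4363, 0.2106, 0.178]
tool_rot: [-180.0, 0.0, 179.9]
ft_force: [0.3, 0.9, -0.8]
opening: 0.033
grip_force: 12.0
[0.43637399 0.2105857  0.17793233] [ 0.13493246  0.90721578 -0.77629087] (np.float64(255.00768462922477), np.float64(212.24789094803646))
```

View pics/w9.png

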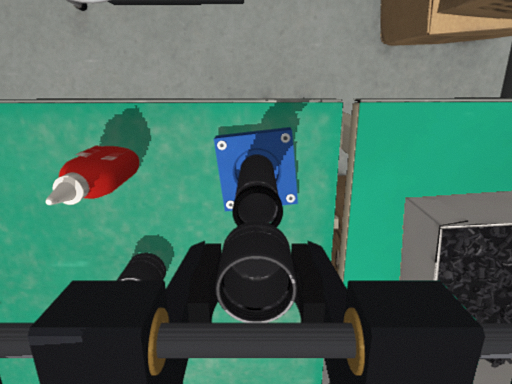

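The held head's rim is at (256,288), and the ring on the body is at about (257,208). That was my last allowed view, so I check numerically from here.

```bash
python3 - <<'E'
from h import *
print(ray('w9',256,288,.202),ray('w9',257,208,.112),ray('w9',216,288,.202)-ray('w9',296,288,.202))
im,_,_=load('w9'); g=cv2.cvtColor(im,cv2.COLOR_RGB2GRAY)
for v in (165,175,185,195,200,205,210,215,220): 
    r=np.where(g[v,225:295]<48)[0]; print(v,225+r.min(),225+r.max(),end='; ')
E
```

```text
[0.4354 0.2118 0.202 ] [0.435  0.2123 0.112 ] [ 0.     -0.0329  0.    ]
165 241 278; 175 236 278; 185 238 276; 195 236 277; 200 234 280; 205 234 281; 210 233 282; 215 233 281; 220 235 280;
```

```bash

python3 -m pendant '[{"dx":-0.2,"dy":0.05,"dz":2.5,"rx":0,"ry":0,"rz":0,"jaw":2},{"dx":0,"dy":0,"dz":1.8,"rx":0,"ry":0,"rz":0,"jaw":2},{"dx":0,"dy":0,"dz":0.8,"rx":0,"ry":0,"rz":0,"jaw":2},{"dx":0,"dy":0,"dz":0.3,"rx":0,"ry":0,"rz":0,"jaw":2},{"dx":0,"dy":0,"dz":0,"rx":0,"ry":0,"rz":0,"jaw":2}]' 12
python3 -m pendant '[{"dx":0,"dy":0,"dz":0.1,"rx":0,"ry":0,"rz":0,"jaw":2},{"dx":0,"dy":0,"dz":0.1,"rx":0,"ry":0,"rz":0,"jaw":2},{"dx":0,"dy":0,"dz":0,"rx":0,"ry":0,"rz":0,"jaw":2},{"dx":0,"dy":0,"dz":0,"rx":0,"ry":0,"rz":0,"jaw":2}]' 12
```

```text
time: 18.82
tcp_pos: [0.4379, 0.2119, 0.1235]
tool_rot: [-180.0, -0.0, 179.9]
ft_force: [-0.0, -0.3, -0.7]
opening: 0.0331
grip_force: 12.0
time: 19.15
tcp_pos: [0.4383, 0.2129, 0.1222]
tool_rot: [180.0, 0.0, -180.0]
ft_force: [0.5, -0.6, -0.3]
opening: 0.0333
grip_force: 12.0
```

```bash

python3 -m pendant '[{"dx":0,"dy":0,"dz":0.05,"rx":0,"ry":0,"rz":0,"jaw":2},{"dx":0,"dy":0,"dz":0,"rx":0,"ry":0,"rz":0,"jaw":5.5},{"dx":0,"dy":0,"dz":0,"rx":0,"ry":0,"rz":0,"jaw":5.5},{"dx":0,"dy":0,"dz":0,"rx":0,"ry":0,"rz":0,"jaw":5.5},{"dx":0,"dy":0,"dz":0,"rx":0,"ry":0,"rz":0,"jaw":5.5}]'
python3 -m pendant '[{"dx":0,"dy":0,"dz":-1,"rx":0,"ry":0,"rz":0,"jaw":5.5},{"dx":0,"dy":0,"dz":-4,"rx":0,"ry":0,"rz":0,"jaw":5.5},{"dx":-2,"dy":0,"dz":-3.5,"rx":0,"ry":0,"rz":0,"jaw":5.5},{"dx":-3,"dy":0,"dz":-2,"rx":0,"ry":0,"rz":0,"jaw":5.5},{"dx":-3,"dy":0,"dz":-2,"rx":0,"ry":0,"rz":0,"jaw":5.5}]'
python3 -m pendant '[{"dx":0,"dy":0,"dz":0,"rx":0,"ry":0,"rz":0,"jaw":8},{"dx":0,"dy":0,"dz":0,"rx":0,"ry":0,"rz":0,"jaw":8},{"dx":0,"dy":0,"dz":0,"rx":0,"ry":0,"rz":0,"jaw":8}]'
python3 - <<'E'
from h import *
im=snap('wrist','w10');print(arm.get_obs()['tcp_pos'])
f='w10'; p=proj(f,(.438,.212,.146)); print(p)
g=cv2.cvtColor(im,cv2.COLOR_RGB2HSV)
# dark, low-blue mask
m=((im.max(2)<70)&(im[:,:,2].astype(int)-im[:,:,0]<25)).astype(np.uint8); m[200:]=0
n,l,s,c=cv2.connectedComponentsWithStats(cv2.morphologyEx(m,cv2.MORPH_CLOSE,np.ones((3,3))))
for a,b in zip(s,c):
    if 300<a[4]<9000: print(a,b.round(1),ray(f,a[0]+a[2]/2-.5,a[1]+a[3]/2-.5,.146),ray(f,a[0]+a[2]/2-.5,a[1]+a[3]/2-.5,.049))
# rim bright circle
gr=cv2.cvtColor(im,cv2.COLOR_RGB2GRAY); x,y=int(p[0]),int(p[1])
print(cv2.HoughCircles(cv2.GaussianBlur(gr[max(0,y-60):y+60,x-60:x+60],(3,3),0),cv2.HOUGH_GRADIENT,1,20,param1=80,param2=15,minRadius=20,maxRadius=35), max(0,y-60),x-60)
E
```

```text
time: 19.57
tcp_pos: [0.438, 0.2127, 0.1213]
tool_rot: [180.0, 0.0, 180.0]
ft_force: [0.0, -0.2, -0.3]
opening: 0.0544
grip_force: 0.0
time: 19.98
tcp_pos: [0.5189, 0.2131, 0.2495]
tool_rot: [179.9, 0.1, -179.9]
ft_force: [1.1, -0.1, -1.6]
opening: 0.0551
grip_force: 0.0
time: 20.23
tcp_pos: [0.517, 0.2126, 0.2459]
tool_rot: [-180.0, -0.1, -180.0]
ft_force: [0.4, -0.0, -0.8]
opening: 0.0727
grip_force: 0.0
[0.51637513 0.2125804  0.2454626 ]
(np.float64(253.71578696178233), np.float64(83.6655574896847))
[ 347    0  143   17 1082] [417.1   7.9] [0.392  0.3168 0.146 ] [0.3754 0.3574 0.049 ]
[ 232   58   49   52 1976] [256.2  83.2] [0.4379 0.2136 0.146 ] [0.4395 0.2134 0.049 ]
[ 411  112  101   88 8323] [462.8 157.1] [0.4876 0.3623 0.146 ] [0.5089 0.4209 0.049 ]
[ 126  162   48   38 1396] [149.7 182.1] [0.5068 0.1343 0.146 ] [0.5355 0.1029 0.049 ]
[[[63.5 61.5 25.2]]] 23 193
```

The small head stands at (.438,.213), centred. Next is the large head.

```bash

python3 -m pendant '[{"dx":-1,"dy":-4,"dz":0,"rx":0,"ry":0,"rz":0,"jaw":8},{"dx":-1,"dy":-4,"dz":0,"rx":0,"ry":0,"rz":0,"jaw":8},{"dx":-1,"dy":-3.8,"dz":0,"rx":0,"ry":0,"rz":0,"jaw":8},{"dx":0,"dy":0,"dz":4,"rx":0,"ry":0,"rz":0,"jaw":8},{"dx":0,"dy":0,"dz":4,"rx":0,"ry":0,"rz":0,"jaw":8}]'
python3 -m pendant '[{"dx":0,"dy":0,"dz":0,"rx":0,"ry":0,"rz":0,"jaw":8},{"dx":0,"dy":0,"dz":0,"rx":0,"ry":0,"rz":0,"jaw":8}]'
python3 - <<'E'
from h import *
f='w11';im=snap('wrist',f);print(arm.get_obs()['tcp_pos'])
p=proj(f,(.5466,.0945,.049)); gr=cv2.cvtColor(im,cv2.COLOR_RGB2GRAY); x,y=int(p[0]),int(p[1]); print(p)
c=cv2.HoughCircles(cv2.GaussianBlur(gr[y-60:y+60,x-60:x+60],(3,3),0),cv2.HOUGH_GRADIENT,1,20,param1=80,param2=12,minRadius=22,maxRadius=40);print(c)
for a in c[0]: print(ray(f,a[0]+x-60,a[1]+y-60,.049))
E
```

```text
time: 20.7
tcp_pos: [0.549, 0.0921, 0.1668]
tool_rot: [180.0, 0.2, 179.7]
ft_force: [0.3, 1.3, -1.4]
opening: 0.0799
grip_force: 0.0
time: 20.87
tcp_pos: [0.5452, 0.0948, 0.1647]
tool_rot: [-179.9, -0.3, -180.0]
ft_force: [0.8, 0.9, 0.7]
opening: 0.0799
grip_force: 0.0
[0.54718539 0.09533344 0.1666466 ]
(np.float64(254.40742042536075), np.float64(189.5440334122996))
[[[57.5 54.5 29.4]]]
[0.5416 0.0922 0.049 ]
```

```bash
python3 - <<'E'
from h import *
f='w11';im,_,_=load(f); a=im.astype(int); x0,y0=195,130; s=a[y0:y0+120,x0:x0+120]
grey=((s.max(2)-s.min(2)<22)&(s.max(2)>75))
p=np.argwhere(grey)[:,::-1]; print(len(p),p.min(0)+[x0,y0],p.max(0)+[x0,y0])
e=cv2.fitEllipseDirect(p.astype(np.float32)); print(e,ray(f,e[0][0]+x0,e[0][1]+y0,.049))
for r in range(0,120,6): print(''.join('G' if grey[r,c] else ('.' if s[r,c,1]-s[r,c,0]>35 else '#') for c in range(0,120,2)))
E
```

```text
298 [230 167] [279 214]
((59.81696319580078, 60.69493103027344), (45.39419937133789, 47.91733932495117), 88.78285217285156) [0.5476 0.0948 0.049 ]
............................................................
............................................................
............................................................
............................................................
............................###.......#.....................
.......................################.....................
.....................####################...................
....................###G############GG####..................
...................#G###################G#..................
..................GG#####################GG.................
..................G#######################G.................
..................G#######################G.................
...................GG###################G#..................
......................G##############GG.....................
............................#GGG#...........................
............................................................
............................................................
............................................................
............................................................
............................................................
```

```bash

python3 -m pendant '[{"dx":-0.1,"dy":0,"dz":4,"rx":0,"ry":0,"rz":0,"jaw":8},{"dx":0,"dy":0,"dz":4,"rx":0,"ry":0,"rz":0,"jaw":8},{"dx":0,"dy":0,"dz":4,"rx":0,"ry":0,"rz":0,"jaw":8},{"dx":0,"dy":0,"dz":2.7,"rx":0,"ry":0,"rz":0,"jaw":8},{"dx":0,"dy":0,"dz":0,"rx":0,"ry":0,"rz":0,"jaw":8}]'
python3 -m pendant '[{"dx":0,"dy":0,"dz":0,"rx":0,"ry":0,"rz":0,"jaw":2.5},{"dx":0,"dy":0,"dz":0,"rx":0,"ry":0,"rz":0,"jaw":2.5},{"dx":0,"dy":0,"dz":0,"rx":0,"ry":0,"rz":0,"jaw":2.5},{"dx":0,"dy":0,"dz":0,"rx":0,"ry":0,"rz":0,"jaw":2.5},{"dx":0,"dy":0,"dz":0,"rx":0,"ry":0,"rz":0,"jaw":2.5}]' 12
python3 -m pendant '[{"dx":0,"dy":0,"dz":0,"rx":0,"ry":0,"rz":0,"jaw":2.5},{"dx":0,"dy":0,"dz":0,"rx":0,"ry":0,"rz":0,"jaw":2.5}]' 12
```

```text
time: 21.33
tcp_pos: [0.5467, 0.0954, 0.0168]
tool_rot: [-180.0, -0.3, -179.9]
ft_force: [-1.0, 0.3, -0.6]
opening: 0.0799
grip_force: 0.0
time: 21.75
tcp_pos: [0.5501, 0.0951, 0.0209]
tool_rot: [180.0, 0.2, -180.0]
ft_force: [-0.2, 0.9, 0.6]
opening: 0.0491
grip_force: 0.0
time: 21.92
tcp_pos: [0.5495, 0.0948, 0.0201]
tool_rot: [180.0, 0.1, 180.0]
ft_force: [0.0, -0.2, 7.1]
opening: 0.0399
grip_force: 12.0
```

```bash

python3 -m pendant '[{"dx":0,"dy":0,"dz":-2,"rx":0,"ry":0,"rz":0,"jaw":2.5},{"dx":0,"dy":0,"dz":-4,"rx":0,"ry":0,"rz":0,"jaw":2.5},{"dx":0,"dy":0,"dz":-4,"rx":0,"ry":0,"rz":0,"jaw":2.5},{"dx":0,"dy":-3,"dz":-2,"rx":0,"ry":0,"rz":0,"jaw":2.5},{"dx":0,"dy":-4,"dz":0,"rx":0,"ry":0,"rz":0,"jaw":2.5}]' 12
python3 -m pendant '[{"dx":0,"dy":-4,"dz":0,"rx":0,"ry":0,"rz":0,"jaw":2.5},{"dx":0,"dy":-4,"dz":0,"rx":0,"ry":0,"rz":0,"jaw":2.5},{"dx":1.5,"dy":-3.5,"dz":0,"rx":0,"ry":0,"rz":0,"jaw":2.5},{"dx":2,"dy":-3.4,"dz":0,"rx":0,"ry":0,"rz":0,"jaw":2.5},{"dx":2.6,"dy":-2,"dz":0,"rx":0,"ry":0,"rz":0,"jaw":2.5}]' 12
python3 -m pendant '[{"dx":3,"dy":0,"dz":0,"rx":0,"ry":0,"rz":0,"jaw":2.5},{"dx":2,"dy":0,"dz":0,"rx":0,"ry":0,"rz":0,"jaw":2.5},{"dx":0,"dy":0,"dz":0,"rx":0,"ry":0,"rz":0,"jaw":2.5},{"dx":0,"dy":0,"dz":0,"rx":0,"ry":0,"rz":0,"jaw":2.5}]' 12
python3 - <<'E'
from h import *
f='w12';im=snap('wrist',f);print(arm.get_obs()['tcp_pos'])
a=im.astype(int)
# fixture screws: grey spots in yellow
hsv=cv2.cvtColor(im,cv2.COLOR_RGB2HSV); y=((hsv[:,:,0]>12)&(hsv[:,:,0]<36)&(hsv[:,:,1]>110)).astype(np.uint8)
n,l,s,c=cv2.connectedComponentsWithStats(y); j=1+s[1:,4].argmax(); print('yellow',s[j])
hull=cv2.convexHull(np.argwhere(l==j)[:,::-1].astype(np.int32)); hm=cv2.fillConvexPoly(np.zeros(y.shape,np.uint8),hull,1)
g=((a.max(2)-a.min(2)<40)&(a.max(2)>90)&(hm>0)).astype(np.uint8)
n,l,s,c=cv2.connectedComponentsWithStats(g)
for q,b in zip(s[1:],c[1:]):
    if q[4]>8: print(q,b.round(1),ray(f,*b,.018))
x0,y0=190,220; s=a[y0:y0+130,x0:x0+130]
grey=((s.max(2)-s.min(2)<22)&(s.max(2)>75))
for r in range(0,130,6): print(y0+r,''.join('G' if grey[r,c] else ('.' if s[r,c,1]-s[r,c,0]>35 else '#') for c in range(0,130,2)))
E
```

```text
time: 22.33
tcp_pos: [0.5524, 0.0284, 0.144]
tool_rot: [179.8, 0.5, -179.6]
ft_force: [1.8, -0.3, -0.9]
opening: 0.0401
grip_force: 12.0
time: 22.75
tcp_pos: [0.4877, -0.1486, 0.1395]
tool_rot: [-179.9, 0.1, 179.8]
ft_force: [-0.4, -0.7, -0.2]
opening: 0.0396
grip_force: 12.0
time: 23.08
tcp_pos: [0.4373, -0.1444, 0.1394]
tool_rot: [180.0, -0.0, 179.9]
ft_force: [1.4, -1.0, -0.9]
opening: 0.0397
grip_force: 12.0
[ 0.43866582 -0.14421875  0.13955672]
yellow [ 212  138   90   89 6187]
[216 145   9  10  70] [220.1 149.3] [ 0.408  -0.1715  0.018 ]
[288 147  10  10  61] [292.6 151.3] [ 0.4096 -0.1145  0.018 ]
[216 213  10   8  62] [220.3 216.6] [ 0.4651 -0.1733  0.018 ]
[286 215   7   8  30] [289.6 217.5] [ 0.466  -0.1152  0.018 ]
220 ............##GGGG################################GG##...........
226 ................#####################################............
232 ...............#####################################.............
238 ..............#######################################............
244 ############.#########################################.##########
250 ##########
[... 475 characters left out ...]

292 #########G###############################################G#######
298 #########G###############################################G#######
304 ##########G#############################################G########
310 ########...#G#########################################GG...######
316 #######.......G####################################GGG......#####
322 #######.........GG###############################GG.........#####
328 #################################################################
334 #################################################################
340 #################################################################
346 #################################################################
```

```bash
python3 - <<'E'
from h import *
print(ray('w12',256,290,.168),ray('w12',208,292,.168)-ray('w12',304,292,.168),ray('w12',256,249,.168),ray('w12',256,330,.168))
E
```

```text
[ 0.4342 -0.1432  0.168 ] [ 0.     -0.0382  0.    ] [ 0.4161 -0.1432  0.168 ] [ 0.4536 -0.1432  0.168 ]
```

```bash

python3 -m pendant '[{"dx":-0.2,"dy":0,"dz":3.5,"rx":0,"ry":0,"rz":0,"jaw":2.5},{"dx":0,"dy":0,"dz":4,"rx":0,"ry":0,"rz":0,"jaw":2.5},{"dx":0,"dy":0,"dz":1.5,"rx":0,"ry":0,"rz":0,"jaw":2.5},{"dx":0,"dy":0,"dz":0.6,"rx":0,"ry":0,"rz":0,"jaw":2.5},{"dx":0,"dy":0,"dz":0,"rx":0,"ry":0,"rz":0,"jaw":2.5}]' 12
python3 -m pendant '[{"dx":0,"dy":0,"dz":0.6,"rx":0,"ry":0,"rz":0,"jaw":2.5},{"dx":0,"dy":0,"dz":0.6,"rx":0,"ry":0,"rz":0,"jaw":2.5},{"dx":0,"dy":0,"dz":0.3,"rx":0,"ry":0,"rz":0,"jaw":2.5},{"dx":0,"dy":0,"dz":0,"rx":0,"ry":0,"rz":0,"jaw":2.5},{"dx":0,"dy":0,"dz":0,"rx":0,"ry":0,"rz":0,"jaw":2.5}]' 12
```

```text
time: 23.55
tcp_pos: [0.4403, -0.1439, 0.0421]
tool_rot: [180.0, -0.1, -179.9]
ft_force: [0.0, -0.1, -0.9]
opening: 0.0399
grip_force: 12.0
time: 23.97
tcp_pos: [0.4402, -0.1443, 0.0285]
tool_rot: [-180.0, 0.0, -180.0]
ft_force: [0.2, -0.1, -0.5]
opening: 0.04
grip_force: 12.0
```

```bash

python3 -m pendant '[{"dx":0,"dy":0,"dz":0.2,"rx":0,"ry":0,"rz":0,"jaw":2.5},{"dx":0,"dy":0,"dz":0,"rx":0,"ry":0,"rz":0,"jaw":2.5},{"dx":0,"dy":0,"dz":0,"rx":0,"ry":0,"rz":0,"jaw":2.5}]' 12
python3 -m pendant '[{"dx":0,"dy":0,"dz":0,"rx":0,"ry":0,"rz":0,"jaw":6.5},{"dx":0,"dy":0,"dz":0,"rx":0,"ry":0,"rz":0,"jaw":6.5},{"dx":0,"dy":0,"dz":0,"rx":0,"ry":0,"rz":0,"jaw":6.5},{"dx":0,"dy":0,"dz":0,"rx":0,"ry":0,"rz":0,"jaw":6.5},{"dx":0,"dy":0,"dz":-1,"rx":0,"ry":0,"rz":0,"jaw":6.5}]'
python3 -m pendant '[{"dx":0,"dy":0,"dz":-4,"rx":0,"ry":0,"rz":0,"jaw":6.5},{"dx":0,"dy":0,"dz":-4,"rx":0,"ry":0,"rz":0,"jaw":6.5},{"dx":-2,"dy":0,"dz":-3.5,"rx":0,"ry":0,"rz":0,"jaw":6.5},{"dx":-2.5,"dy":-2,"dz":-2,"rx":0,"ry":0,"rz":0,"jaw":6.5},{"dx":-1.5,"dy":-3,"dz":-1,"rx":0,"ry":0,"rz":0,"jaw":6.5}]'
python3 -m pendant '[{"dx":0,"dy":-3,"dz":0,"rx":0,"ry":0,"rz":0,"jaw":6.5},{"dx":0,"dy":0,"dz":0,"rx":0,"ry":0,"rz":0,"jaw":6.5},{"dx":0,"dy":0,"dz":0,"rx":0,"ry":0,"rz":0,"jaw":6.5},{"dx":0,"dy":0,"dz":0,"rx":0,"ry":0,"rz":0,"jaw":6.5}]'
cat >> h.py <<'E'
def rim(f,p,r=45,lo=75):
    im,_,_=load(f); a=im.astype(int); u,v=map(int,proj(f,p)); s=a[v-r:v+r,u-r:u+r]
    g=((s.max(2)-s.min(2)<22)&(s.max(2)>lo)); q=np.argwhere(g)[:,::-1].astype(np.float32)
    e=cv2.fitEllipseDirect(q); c=(e[0][0]+u-r,e[0][1]+v-r); return len(q),c,e[1],ray(f,*c,p[2])
def white(f,p,r=60):
    im,_,_=load(f); a=im.astype(int); m=((a.min(2)>125)&(a.max(2)-a.min(2)<60)).astype(np.uint8); u,v=map(int,proj(f,p)); k=np.zeros_like(m); k[max(0,v-r):v+r,max(0,u-r):u+r]=1
    n,l,s,c=cv2.connectedComponentsWithStats(m*k); j=1+s[1:,4].argmax(); return s[j],c[j],l==j
E
python3 - <<'E'
from h import *
f='w13';im=snap('wrist',f);print(arm.get_obs()['tcp_pos'])
print('head',rim(f,(.437,-.144,.055)))
print('flange',proj(f,(.4463,-.283,.041)),white(f,(.4463,-.283,.02))[:2])
v=int(proj(f,(.4463,-.283,.02))[1]);u=int(proj(f,(.4463,-.283,.02))[0]);a=im.astype(int)
for r in range(max(0,v-45),v+45,3): print(r,' '.join('%3d'%a[r,c].min() for c in range(u-48,u+48,4)))
E
```

```text
time: 24.22
tcp_pos: [0.4401, -0.1443, 0.0264]
tool_rot: [-180.0, 0.0, -180.0]
ft_force: [0.5, 0.3, -1.5]
opening: 0.0401
grip_force: 12.0
time: 24.63
tcp_pos: [0.4389, -0.144, 0.0355]
tool_rot: [180.0, -0.1, -180.0]
ft_force: [-0.4, -0.2, 0.5]
opening: 0.0646
grip_force: 0.0
time: 25.05
tcp_pos: [0.5041, -0.1921, 0.1858]
tool_rot: [180.0, 0.4, -179.7]
ft_force: [1.1, -0.8, 0.4]
opening: 0.0649
grip_force: 0.0
time: 25.38
tcp_pos: [0.4994, -0.2235, 0.1813]
tool_rot: [179.9, -0.0, 180.0]
ft_force: [0.0, -0.3, -0.2]
opening: 0.0647
grip_force: 0.0
[ 0.49950123 -0.2229065   0.18109775]
head (217, (373.76265716552734, 101.22762680053711), (66.7107925415039, 783.7229614257812), array([ 0.4338, -0.1323,  0.055 ]))
flange (np.float64(181.5863674715548), np.float64(115.90551469027797)) (array([ 168,   88,   50,   51, 1811], dtype=int32), array([191.86526781, 113.9591386 ]))
68  25  28  29  30  23  25  27  31  25  26  24  27  34  25  25  20  24  23  23   8  11  13  12  11
71  24  32  28  27  25  23  23  23  24  25  21  28  36  25  25  24  22  25  25  11  16  14  14  15
74  25  25  27  29  26 
[... 2067 characters left out ...]

137  54  34  25  29  26  28  39  32  30  31  35  30 166 231 236 229 163  40  22  29  23  23  23  24
140  43  31  31  25  26  25  29  25  27  25  30  24  23  25  31  24  19  23  20  21  26  22  22  21
143  36  30  25  28  36  34  28  26  28  27  28  28  28  23  20  21  21  22  22  24  24  20  23  24
146  40  31  28  30  35  33  26  25  24  28  27  29  21  25  23  26  22  24  24  25  25  22  23  26
149  46  38  30  26  31  37  35  28  27  23  27  32  24  26  24  23  29  29  30  31  30  25  26  42
152  39  40  29  25  33  33  38  39  25  25  26  30  25  26  23  25  34  35  37  33  42  35  30  39
155  31  35  25  28  29  33  36  40  29  27  23  24  29  26  24  25  39  40  36  36  37  32  31  30
```

```bash
python3 - <<'E'
from h import *
f='w13'; print(ray(f,181.5,118,.041),ray(f,193,113.3,.012))
im,_,_=load(f);a=im.astype(int);u,v=map(int,proj(f,(.437,-.144,.055)));print(u,v)
for r in range(v-45,v+48,4): print(r,''.join('G' if (a[r,c].max()-a[r,c].min()<22 and a[r,c].max()>75) else ('#' if a[r,c].max()<75 else ('y' if a[r,c,0]>a[r,c,1] else '.')) for c in range(u-50,u+50,2)))
print(u-50)
E
```

```text
[ 0.448  -0.2832  0.041 ] [ 0.4471 -0.2788  0.012 ]
358 105
60 yyyyyyyyyyyyyyyyyyyyyyyyyyyyyyyyyy.y.......#...#..
64 yyyGGGGyyyyyyyyyyyyyyyyyyyyyyyyyyyyyyyGyyyy...#...
68 yyyG#GGyyyyyyyyyyyyyyyyyyyyyyyyyyyyyGG##Gy.....#..
72 yyyyyyyyyyyyyyyyyyyyyyyyyyyyyyyyyyyyyGGyyy.##..##.
76 yyyyyyyyyyyyyyyyyyyyyyyyyyyyyyyyyyyyyyyyyy.....#.#
80 yyyyyyyyyyyyyyyy###############yyyyyyyyyy.###.....
84 yyyyyyyyyyyy#####################Gyyyyyyy...#....#
88 yyyyyyyyyy##########################yyyyy.......#.
92 yyyyyyyyy############################yyyy...#.....
96 yyyyyyyy##############################yy..........
100 yyyyyyyy##############################yy..........
104 yyyyyyy################################y..........
108 yyyyyyyy##############################y...........
112 yyyyyyyy##############################y...........
116 yyyyyyyyy############################yy...........
120 yyyyyyyyyyy#########################yy............
124 yyyyyyyyyyyyyy####################yyyy............
128 yyyyyyyyyyyyyyyyy#############GGyyyyyy............
132 GGGGyyyyyyyyyyyyyyyyyyGGGGGyyyyyyGyyyy............
136 GGGGyyyyyyyyyyyyyyyyyyyyyyyyyyyyG#GGy.............
140 yyyyyyyyyyyyyyyyyyyyyyyyyyyyyyyyyyyyy.............
144 ..................................................
148 ..................................................
152 ..................................................
308
```

The large head stands in the yellow bore at (.437,-.144), and the flange is at about (.447,-.282). I grasp its stem.

```bash

python3 -m pendant '[{"dx":2.6,"dy":-3,"dz":0,"rx":0,"ry":0,"rz":0,"jaw":5},{"dx":2.6,"dy":-2.9,"dz":0,"rx":0,"ry":0,"rz":0,"jaw":5},{"dx":0,"dy":0,"dz":4,"rx":0,"ry":0,"rz":0,"jaw":5},{"dx":0,"dy":0,"dz":4,"rx":0,"ry":0,"rz":0,"jaw":5},{"dx":0,"dy":0,"dz":0,"rx":0,"ry":0,"rz":0,"jaw":5}]'
python3 -m pendant '[{"dx":0,"dy":0,"dz":0,"rx":0,"ry":0,"rz":0,"jaw":5},{"dx":0,"dy":0,"dz":0,"rx":0,"ry":0,"rz":0,"jaw":5}]'
python3 - <<'E'
from h import *
f='w14';im=snap('wrist',f);print(arm.get_obs()['tcp_pos'])
print(proj(f,(.4475,-.282,.041)),proj(f,(.4475,-.282,.013))); s,c,l=white(f,(.4475,-.282,.03),80); print(s,c)
a=im.astype(int); x,y,w,h=s[:4]
for r in range(y-3,y+h+3,5): print(r,' '.join('%3d'%a[r,c].min() for c in range(x-6,x+w+6,5)))
print(x-6)
E
```

```text
time: 25.85
tcp_pos: [0.4436, -0.2796, 0.0954]
tool_rot: [179.7, -0.6, -179.9]
ft_force: [-0.3, 1.1, -0.3]
opening: 0.0499
grip_force: 0.0
time: 26.02
tcp_pos: [0.449, -0.2827, 0.1027]
tool_rot: [-180.0, 0.1, -179.9]
ft_force: [0.1, 0.1, 0.7]
opening: 0.0498
grip_force: 0.0
[ 0.44956891 -0.28321187  0.10329562]
(np.float64(255.4300409213945), np.float64(210.0770340485693)) (np.float64(255.53261452714526), np.float64(195.84039634828179))
[ 227  164   62   63 2609] [256.87389805 194.1280184 ]
161  29  23  30  21  25  18  23  58  46  12  11  12  28  21  24
166  23  28  25  24  92 128 184 210 140 129 116  38  10  22  25
171  25  28  20 115 217 219 218 146 144 143 142 128  79  26  26
176  30  26 112 225 222 220 223 144 145 141 140 138 138  22  30
181  26  22 192 224 221 221 139 130 130 142 140 140 191 108  26
186  26  38 230 225 227 170  97 121 114 104 134 137 209 189  19
191  25  92 229 228 230 124 140 100 107 143 101 216 212 217  23
196  31  49 230 229 219 234  91 155 139  88 137 216 214 217  21
201  27  23 233 230 232 157 234 233 232 232  98 218 217 188  26
206  33  30 180 231 234 236 235 235 233 231 232 224 220  39  23
211  32  30  24 238 230 237 237 236 236 233 230 224 163  23  24
216  31  30  31  28 220 237 236 235 235 232 232 112  24  22  21
221  30  29  25  33  28 152 237 235 233 234  47  23  21  26  23
226  28  26  25  28  33  28  21 129 116  15  24  23  23  24  21
221
```

```bash

python3 -m pendant '[{"dx":0,"dy":0.2,"dz":3,"rx":0,"ry":0,"rz":0,"jaw":5},{"dx":0,"dy":0,"dz":3,"rx":0,"ry":0,"rz":0,"jaw":5},{"dx":0,"dy":0,"dz":1.4,"rx":0,"ry":0,"rz":0,"jaw":5},{"dx":0,"dy":0,"dz":0,"rx":0,"ry":0,"rz":0,"jaw":5},{"dx":0,"dy":0,"dz":0,"rx":0,"ry":0,"rz":0,"jaw":1}]'
python3 -m pendant '[{"dx":0,"dy":0,"dz":0,"rx":0,"ry":0,"rz":0,"jaw":1},{"dx":0,"dy":0,"dz":0,"rx":0,"ry":0,"rz":0,"jaw":1},{"dx":0,"dy":0,"dz":0,"rx":0,"ry":0,"rz":0,"jaw":1},{"dx":0,"dy":0,"dz":0,"rx":0,"ry":0,"rz":0,"jaw":1},{"dx":0,"dy":0,"dz":0,"rx":0,"ry":0,"rz":0,"jaw":1}]' 12
```

```text
time: 26.48
tcp_pos: [0.4491, -0.2815, 0.0287]
tool_rot: [-180.0, 0.1, -180.0]
ft_force: [0.3, 0.0, 0.2]
opening: 0.0452
grip_force: 0.0
time: 26.9
tcp_pos: [0.4487, -0.2814, 0.0281]
tool_rot: [-180.0, 0.1, -180.0]
ft_force: [-0.1, 0.5, 7.5]
opening: 0.0189
grip_force: 12.0
```

```bash

python3 -m pendant '[{"dx":0,"dy":0,"dz":-1,"rx":0,"ry":0,"rz":0,"jaw":1},{"dx":0,"dy":0,"dz":-4,"rx":0,"ry":0,"rz":0,"jaw":1},{"dx":0,"dy":0,"dz":-4,"rx":0,"ry":0,"rz":0,"jaw":1},{"dx":0,"dy":3,"dz":-1,"rx":0,"ry":0,"rz":0,"jaw":1},{"dx":0,"dy":4,"dz":0,"rx":0,"ry":0,"rz":0,"jaw":1}]' 12
python3 -m pendant '[{"dx":0.5,"dy":4,"dz":0,"rx":0,"ry":0,"rz":0,"jaw":1},{"dx":0.65,"dy":2.7,"dz":0,"rx":0,"ry":0,"rz":0,"jaw":1},{"dx":0,"dy":0,"dz":0,"rx":0,"ry":0,"rz":0,"jaw":1},{"dx":0,"dy":0,"dz":0,"rx":0,"ry":0,"rz":0,"jaw":1},{"dx":0,"dy":0,"dz":0,"rx":0,"ry":0,"rz":0,"jaw":1}]' 12
python3 - <<'E'
from h import *
f='w15';im=snap('wrist',f);o=arm.get_obs();print(o['tcp_pos'],o['ft_force'])
p=(.437,-.144,.11);print(proj(f,p),proj(f,(.437,-.144,.055)));s,c,l=white(f,p,80); print(s,c)
x,y,w,h=s[:4];a=im.astype(int)
for r in range(y-25,y+h+6,5): print(r,''.join('W' if l[r,c] else ('#' if a[r,c].max()<75 else ('y' if a[r,c,0]>a[r,c,1]+5 else '.')) for c in range(x-20,x+w+20,3)))
print(x-20)
E
```

```text
time: 27.32
tcp_pos: [0.45, -0.2151, 0.1313]
tool_rot: [-179.7, 0.4, 179.6]
ft_force: [2.1, 1.2, -0.8]
opening: 0.0188
grip_force: 12.0
time: 27.73
tcp_pos: [0.4368, -0.1452, 0.1278]
tool_rot: [-180.0, 0.1, 180.0]
ft_force: [0.4, -0.2, 0.2]
opening: 0.0188
grip_force: 12.0
[ 0.43679635 -0.14573508  0.12763898] [-0.32534184 -1.13416896 -0.14597821]
(np.float64(256.1536931332814), np.float64(243.7203177429173)) (np.float64(256.258739503539), np.float64(206.41857569266662))
[ 214  201   84   43 2102] [255.97240723 221.14652712]
176 ......yyyyyyyy###############yyyyyyyy.....
181 ......yyyyyyyy######...#######yyyyyyy.....
186 ......yyyyyyy#################yyyyyy......
191 ......yyyyyyy#.###############yyyyyy......
196 ......yyyyyy#.###......y..#####yyyyy......
201 ......yyyyyy......yWWWWW.....##yyyyy......
206 ......yyyyyy..WWWWWWWWWWWWWW...yyyyy......
211 ......yyyy.yWWWWWWWWWWWWWWWWWWW..yyy......
216 ......yyy.WWWWWWWWWWWWWWWWWWWWWWy.yy......
221 ......yy.WWWWWWWWWWWWWWWWWWWWWWWW.........
226 ......yyWWWWWWWWW...y...WWWWWWWWWW........
231 ........WWWWWWW............WWWWWWWWy......
236 .......WWWWWWW..............WWWWWWWy......
241 .......W.WWWWW...............WWWW#........
246 .....#########..............##########....
194
```

```bash
python3 - <<'E'
from h import *
f='w15';im,_,_=load(f)
for v in(197,199,203,205): print(v,ray(f,256,v,.100),ray(f,256,v,.113))
print(ray(f,214,238,.113),ray(f,298,238,.113))
for v in range(170,212,2): print(v,im[v,256].tolist(),im[v,245].tolist())
E
```

```text
197 [ 0.4144 -0.1441  0.1   ] [ 0.4098 -0.1441  0.113 ]
199 [ 0.4155 -0.1441  0.1   ] [ 0.4109 -0.1441  0.113 ]
203 [ 0.4178 -0.1441  0.1   ] [ 0.413  -0.1441  0.113 ]
205 [ 0.419  -0.1441  0.1   ] [ 0.414  -0.1441  0.113 ]
[ 0.4322 -0.1657  0.113 ] [ 0.4322 -0.1225  0.113 ]
170 [20, 18, 20] [23, 20, 22]
172 [22, 20, 19] [21, 19, 23]
174 [23, 21, 24] [17, 17, 18]
176 [21, 20, 20] [24, 23, 26]
178 [22, 20, 23] [20, 21, 21]
180 [52, 52, 54] [23, 22, 22]
182 [56, 55, 56] [30, 29, 30]
184 [50, 49, 51] [51, 51, 49]
186 [31, 29, 33] [27, 27, 27]
188 [33, 31, 33] [33, 34, 35]
190 [30, 29, 30] [28, 28, 30]
192 [28, 29, 29] [32, 30, 32]
194 [47, 45, 46] [25, 25, 25]
196 [126, 122, 116] [100, 97, 92]
198 [128, 125, 120] [126, 123, 117]
200 [133, 128, 122] [129, 125, 119]
202 [158, 152, 146] [136, 133, 123]
204 [161, 155, 148] [158, 153, 145]
206 [159, 154, 147] [151, 149, 139]
208 [159, 155, 149] [156, 151, 145]
210 [160, 157, 149] [155, 151, 145]
```

The flange is centred over the head to within about 1 mm, so I lower it.

```bash

python3 -m pendant '[{"dx":0,"dy":0.05,"dz":2,"rx":0,"ry":0,"rz":0,"jaw":1},{"dx":0,"dy":0,"dz":1.5,"rx":0,"ry":0,"rz":0,"jaw":1},{"dx":0,"dy":0,"dz":0.7,"rx":0,"ry":0,"rz":0,"jaw":1},{"dx":0,"dy":0,"dz":0,"rx":0,"ry":0,"rz":0,"jaw":1},{"dx":0,"dy":0,"dz":0,"rx":0,"ry":0,"rz":0,"jaw":1}]' 12
python3 -m pendant '[{"dx":0,"dy":0,"dz":0.1,"rx":0,"ry":0,"rz":0,"jaw":1},{"dx":0,"dy":0,"dz":0.1,"rx":0,"ry":0,"rz":0,"jaw":1},{"dx":0,"dy":0,"dz":0,"rx":0,"ry":0,"rz":0,"jaw":1},{"dx":0,"dy":0,"dz":0,"rx":0,"ry":0,"rz":0,"jaw":1}]' 12
```

```text
time: 28.2
tcp_pos: [0.4363, -0.1448, 0.0852]
tool_rot: [-180.0, -0.0, 179.9]
ft_force: [0.6, 0.1, -0.4]
opening: 0.019
grip_force: 12.0
time: 28.53
tcp_pos: [0.4367, -0.1439, 0.0836]
tool_rot: [-180.0, 0.0, -180.0]
ft_force: [0.2, 0.3, -0.2]
opening: 0.0184
grip_force: 12.0
```

```bash

python3 -m pendant '[{"dx":0,"dy":0,"dz":0.05,"rx":0,"ry":0,"rz":0,"jaw":1},{"dx":0,"dy":0,"dz":0,"rx":0,"ry":0,"rz":0,"jaw":4.5},{"dx":0,"dy":0,"dz":0,"rx":0,"ry":0,"rz":0,"jaw":4.5},{"dx":0,"dy":0,"dz":0,"rx":0,"ry":0,"rz":0,"jaw":4.5},{"dx":0,"dy":0,"dz":0,"rx":0,"ry":0,"rz":0,"jaw":4.5}]'
python3 -m pendant '[{"dx":0,"dy":0,"dz":-1,"rx":0,"ry":0,"rz":0,"jaw":4.5},{"dx":0,"dy":0,"dz":-4,"rx":0,"ry":0,"rz":0,"jaw":4.5},{"dx":0,"dy":0,"dz":-4,"rx":0,"ry":0,"rz":0,"jaw":4.5},{"dx":-3,"dy":0,"dz":-2.8,"rx":0,"ry":0,"rz":0,"jaw":4.5},{"dx":-4,"dy":0,"dz":0,"rx":0,"ry":0,"rz":0,"jaw":4.5}]'
python3 -m pendant '[{"dx":0,"dy":0,"dz":0,"rx":0,"ry":0,"rz":0,"jaw":4.5},{"dx":0,"dy":0,"dz":0,"rx":0,"ry":0,"rz":0,"jaw":4.5},{"dx":0,"dy":0,"dz":0,"rx":0,"ry":0,"rz":0,"jaw":4.5}]'
python3 - <<'E'
from h import *
f='w16';im=snap('wrist',f);o=arm.get_obs();print(o['tcp_pos'],o['ft_force'])
p=(.437,-.144,.068);s,c,l=white(f,p,70);x,y,w,h=s[:4];print(proj(f,p),s,c,ray(f,x+w/2-.5,y+h/2-.5,.066),proj(f,(.437,-.144,.096)))
a=im.astype(int)
for r in range(y-4,y+h+4,4): print(r,''.join('W' if a[r,c].min()>175 else ('w' if l[r,c] else '.') for c in range(x-6,x+w+6,2)))
print(x-6)
# scene check of both stacks and bystanders: changes vs start
b=snap('scene','s2').astype(int); t=snap('top','t2').astype(int)
for n,z in(('s2','scene0'),('t2','top0')):
    d=(np.abs(load(n)[0].astype(int)-load(z)[0].astype(int)).max(2)>45).astype(np.uint8)
    k,l,s,c=cv2.connectedComponentsWithStats(cv2.dilate(d,np.ones((3,3))))
    print(n,[(q[:5].tolist()) for q in s[1:] if q[4]>40])
for nm,z in(('slim',.006),('smalltop',.146)): print(nm,proj('s2',(.438,.212,z)))
print(proj('s2',(.437,-.144,.096)),proj('t2',(.437,-.144,.096)),proj('t2',(.438,.212,.146)))
E
```

```text
time: 28.95
tcp_pos: [0.4365, -0.1438, 0.0827]
tool_rot: [-180.0, 0.0, -180.0]
ft_force: [1.1, -1.0, -0.9]
opening: 0.0433
grip_force: 0.0
time: 29.37
tcp_pos: [0.5081, -0.1453, 0.2075]
tool_rot: [-180.0, 0.5, 179.8]
ft_force: [1.6, -0.4, 0.8]
opening: 0.045
grip_force: 0.0
time: 29.62
tcp_pos: [0.5054, -0.1438, 0.2005]
tool_rot: [180.0, -0.1, 180.0]
ft_force: [-0.5, -0.6, -0.5]
opening: 0.0447
grip_force: 0.0
[ 0.5048811  -0.14392111  0.20032675] [ 0.33449406 -0.25202489 -0.10460617]
(np.float64(254.43375223111858), np.float64(97.22579657897542)) [230  66  55  32 833] [256.91596639  80.07322929] [ 0.4253 -0.142   0.066 ] (np.float64(254.22560806337097), np.float64(99.40506815207951))
62 ..................................
66 ................w.................
70 ..........wwwwwwwwwwwwww..........
74 .......wWwwwwwwwwwwwwwwwww........
78 ......wwwwwwwwwwwwwwwwwwwwww......
82 .....wwwwwwww........wwwwww.w.....
86 ....wwwwww.............wwww.w.....
90 ........w...............ww...ww...
94 ...wwWWWW................WWWWWw...
98 ..................................
224
s2 [[0, 0, 44, 111, 1969], [28, 0, 70, 161, 4527], [230, 0, 73, 144, 5694], [33, 27, 24, 58, 568], [0, 110, 19, 59, 327], [159, 135, 21, 43, 535], [198, 159, 62, 68, 1467], [210, 163, 20, 20, 313], [272, 195, 14, 10, 123], [280, 212, 21, 24, 356], [101, 226, 37, 18, 452], [314, 231, 22, 22, 367], [13, 242, 26, 12, 186], [9, 284, 14, 7, 67]]
t2 [[135, 98, 199, 286, 21176], [169, 156, 21, 28, 468], [315, 195, 22, 22, 391], [107, 198, 34, 38, 792], [363, 199, 21, 21, 323], [185, 359, 58, 25, 1119]]
slim (np.float64(173.7796705059328), np.float64(176.93928165861496))
smalltop (np.float64(169.7572929590329), np.float64(136.42967565929226))
(np.float64(248.92509915568758), np.float64(182.17385614491957)) (np.float64(273.5998285398489), np.float64(208.12974103406873)) (np.float64(114.96195052989813), np.float64(206.4795767587688))
```

```bash

python3 -m pendant '[{"dx":-4,"dy":0,"dz":-1,"rx":0,"ry":0,"rz":0,"jaw":4.5},{"dx":-4,"dy":0,"dz":-1,"rx":0,"ry":0,"rz":0,"jaw":4.5},{"dx":0,"dy":0,"dz":0,"rx":0,"ry":0,"rz":0,"jaw":4.5},{"dx":0,"dy":0,"dz":0,"rx":0,"ry":0,"rz":0,"jaw":4.5},{"dx":0,"dy":0,"dz":0,"rx":0,"ry":0,"rz":0,"jaw":4.5}]'
python3 - <<'E'
from h import *
im=snap('scene','s3').astype(int); t=snap('top','t3').astype(int)
for f,a in(('s3',im),('t3',t)):
    m=((a.min(2)>100)&(a.max(2)-a.min(2)<55)).astype(np.uint8); u,v=map(int,proj(f,(.437,-.144,.075))); k=np.zeros_like(m);k[v-22:v+22,u-22:u+22]=1
    n,l,s,c=cv2.connectedComponentsWithStats(m*k); print(f,[(q.tolist(),b.round(1)) for q,b in zip(s[1:],c[1:]) if q[4]>15],'foot L/R',proj(f,(.437,-.144,.055)),'top',proj(f,(.437,-.144,.096)))
    g=a.max(2)<70; u,v=map(int,proj(f,(.438,.212,.146)))
    for r in range(v-6,v+50,4) if f=='s3' else range(v-14,v+16,3): print(r,u-20,''.join('#' if g[r,c] else '.' for c in range(u-20,u+25)))
    d=(np.abs(a-load({'s3':'scene0','t3':'top0'}[f])[0].astype(int)).max(2)>45)
    for nm,p in(('glue',(.428,.066,.06)),('lamp',(.567,-.275,.012)),('batt',(.56,-.385,.05))):
        u,v=map(int,proj(f,p)); print(nm,d[v-10:v+11,u-8:u+9].mean().round(2))
E
```

```text
time: 30.18
tcp_pos: [0.5852, -0.1441, 0.2201]
tool_rot: [180.0, -0.1, 180.0]
ft_force: [-0.1, -0.5, -0.2]
opening: 0.0448
grip_force: 0.0
s3 [([241, 181, 17, 19, 198], array([248.9, 191.6]))] foot L/R (np.float64(249.17089110546377), np.float64(195.8338938819949)) top (np.float64(248.92509915568758), np.float64(182.17385614491957))
130 149 .............................................
134 149 .............................................
138 149 .........##################..................
142 149 ###########################..................
146 149 .....###.........##########..................
150 149 ..................#########..................
154 149 ...................#########.................
158 149 ...................#########.................
162 149 ...................##########................
166 149 ....................#########................
170 149 ....................#########................
174 149 ...................###########...............
178 149 .............................................
182 149 ###..###########.............................
glue 0.0
lamp 0.0
batt 0.0
t3 [([251, 186, 42, 44, 1557], array([268.4, 206.2]))] foot L/R (np.float64(272.75420101915637), np.float64(208.9497220105813)) top (np.float64(273.5998285398489), np.float64(208.12974103406873))
192 94 .............................................
195 94 .............................................
198 94 .............................................
201 94 ...................#####....#................
204 94 ................###########..############....
207 94 ...............#####.........################
210 94 .................###.........################
213 94 ..........................##################.
216 94 .............................................
219 94 .............................................
glue 0.06
lamp 0.0
batt 0.0
```

Both stacks match their predicted positions in the scene view, and the bystanders haven't moved. I'm handing the job in.

```bash
python3 -c "
from workcell import arm
print(arm.sign_off())"
```

```text
the job is handed in; nothing more can be done
None
```

I built both torch stacks in their fixtures and handed the job in after about 30 s of robot time; the camera checks show every part centred within about 2 mm and the battery pack, glue bottle and lamp tube unmoved, but the sign-off returned no verdict.

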